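# Clamp the facetting handpiece in the bench cradle

## Robot

A 6-joint arm with a two-finger parallel gripper is mounted at the origin on a cart in front of the work surface, level with it; the furniture and walls round the work are solid. World frame = base frame: x ahead of the robot, y to its left, z up, the work surface at z = 0. Lengths are in m, angles in rad, forces in N, time in s.
With the tool pointing down it reaches from about 0.3 to 0.95 m from the base axis. Payload 3.1 kg.
Tool frame: the origin (TCP) lies between the finger pads; the fingertips stand 14 mm ahead of it and the grasp point (between the pads) lies 5 mm behind it (ctrl.tip_extent is the distance from the TCP to the fingertips, in m); z points along the fingers, y is the direction in which the jaws open and shut (so a half turn about z gives the same grasp; the last joint's range is limited). The gripper opens to 85 mm and grips with 20 to 120 N. Pads are 22 mm wide; open, the fingers measure 114 mm over their backs; the gripper's body (76 mm by 85 mm) begins 54 mm behind the grasp point. The pads swing forward as they close: fully open they stand 13 mm farther back than shut.
Start: joints at [1.245, 0.308, 1.634, -0, 1.2, -0.07], TCP at [0.158, 0.605, 0.245] pointing down, gripper open.
Joint ranges: [-3.06, 3.06], [-0.79, 1.96], [0.05, 2.63], [-1.19, 4.34], [0.05, 2.64], [-2.94, 2.94]. Speed limits (rad/s): [2.79, 2.79, 3.14, 3.14, 3.14, 3.14].

## Interface

Orientations are given as a rotation vector (axis times angle).
In Python, from station import ctrl gives the robot as it stands.
- The arm moves only by the tool play_rows, never from a script. Its arguments are lists of equal length, an entry for each row: "fingers": the closure, from -1 (fully open) to 1 (shut); "dp": the shift along the tool's x, y, z in cm, a list of three; "angular": the turn, a rotation vector about the tool's x, y, z in rad, a list of three. A call has exactly 5 rows; each row is the pose to reach, as a shift and turn from the pose commanded when the call began, along the tool's axes at that moment; what a row does not reach only later rows make up. A row lasts 1/12 s, in which the tool goes at most 41.7 mm and 7.16 degrees, less where a joint would pass 70% of its speed; a pose out of reach is approached as far as the arm can. A call with a gripper value outside its range is refused whole. The fingers move at their own pace and stop on an object; "grip_force" is the grip in N (left out, the last holds). Time passes only in rows, so rows that repeat a pose let the fingers close, or fill a call up. It gives the time, the measured TCP pose, the force and the opening at its end, in the units of the state.
- ctrl.read_state(): the state, without advancing time (a new reading comes with each control period).
- ctrl.get_image(name): name is "scene" or "top"; returns a dict with "image" (420x560x3 uint8, blue, green, red), "z_map" (420x560 float32, m along the optical axis (not along the pixel's ray), 0 where there is no reading), "fx", "fy", "cx", "cy" (pixels), "camera_from_world" (4x4, takes a point from world to camera coordinates). Camera axes: x right, y up, looking along -z (the intrinsics and any distortion apply to the point x, -y, -z); pixel columns grow to the right and rows downward; lengths in m; the calibration is good to about 2 mm. A picture is of the moment at which its call begins.
- ctrl.finish_job(): hands the job in, once; it reports no verdict.
The state is a dict: "time": time; "joints": joint angles; "joint_velocities": joint speeds; "effort": joint torques, N m; "ee_pos": TCP position; "ee_rot": TCP orientation; "force": force on the tool from outside, world axes, zero at the start; "moment": the same for the moment, N m; "gripper_width": finger opening in m.
Only numpy, scipy, OpenCV 4.12 (cv2) and the standard library are available. Lean on these libraries where they do the work, as an engineer would, in place of code of your own. Each camera call takes 0.05 s, during which the arm holds its last target.

## Task

Clamp the facetting handpiece in the bench cradle so that its stone can be inspected: lay it in the V of the cradle with its wooden ring in the slot between the two cheeks and its stone end over the thick cheek. Then swing the clamp arm fully across over the barrel, push the knob down and turn it clockwise to its stop so that the screw catches and stays down on the barrel, and let go. Leave the other things on the bench where they are.

Things in the scene. Friction and masses are not known exactly. Their poses are not given: they have to be found in the camera images.
- cradle: grey cradle fixed to the bench: base 104x68x10 mm, two dark cheeks 46 mm wide, tops 39.5 mm up, with a 90-degree V 24 mm wide at the mouth. Origin on the bench under the V; y along the V, x across it, z up. Thick cheek y=-21..-5 mm, thin one y=+9..+17; base ends at y=+24, so nothing lies under the barrel beyond. Pivot post of the swing arm at x=+55, y=-13 mm.
- cradle_seat (a point): where the centre of the handpiece's wooden ring belongs: on the seated barrel's centre line, 41 mm above the bench, in the middle of the 14 mm slot between the cheeks. Axes as the cradle's: the seated handpiece lies along y, its stone end towards -y (over the thick cheek), its black wheel towards +y.
- handpiece_ring (a point): loose facetting handpiece (about 0.21 kg): centre of its light wooden ring (41 mm across, 7 mm thick), on the centre line of the barrel (19 mm across, 106 mm long, slimmer towards the stone). A black wheel (38 mm across) sits 50 mm from the ring, at the back end. It lies on ring and wheel, this point 20 mm up, and can roll. y: along the barrel, stone end to wheel end; x, z turn as it rolls.
- handpiece_grip (a point): point on the handpiece's centre line between wooden ring and wheel, 32 mm from the ring's centre towards the wheel: bare barrel of 19 mm diameter, free from 15 mm before to 16 mm beyond this point even when seated in the cradle; good to grasp. Axes as handpiece_ring.
- handpiece_stone (a point): point on the handpiece's centre line near its stone end, 52 mm from the ring's centre. Axes as handpiece_ring.
- clamp_arm (a joint): angle of the swing arm about the pivot post: 0 = closed, straight across the V, its screw over the barrel at the middle of the thick cheek, against a stop; grows counter-clockwise seen from above as it opens, to 2.1 rad. Starts open by 1.5 to 1.9, on the +x, -y side of the cradle. Stays where left (friction 0.04 N m); push or lead it round.
- swing_end (a point): far end of the swing arm, on the clamp screw's axis, 55 mm from the pivot axis, 71 mm above the bench. The arm is a grey bar 18 mm wide, 66 to 76 mm above the bench; its end boss is 29 mm across, 64.5 to 80 mm up, with a brass bush to 82.5 mm. Axes turn with the arm: +x points to the pivot, z up.
- plunger (a joint): how far the clamp screw is pushed down, m: 0 = up (return spring, 2.4 N there, 5 N when down), 0.0115 = limit. The nose below it clears the seated barrel by 7 mm at 0; it is sprung too and adds 1 to 7 N after it touches.
- knob (a joint): turn of the screw's knob against the arm, rad: 0 = released (bar in line with the arm), clockwise from above positive, stop at 1.45 (bar about square to the arm); starts at 0 to 0.1. The thread catches only when the knob is pushed down 7.5 to 9 mm before it is turned beyond 0.1; turned clockwise then, it is drawn on to about 8.7 mm and holds. Not pushed, it turns idly; let go too soon, it springs up.
- knob_grip (a point): grasp point on the knob's grip bar, on the screw's axis, 116 mm above the bench when up; the bar is black, 38 mm long, 11 mm wide, 22 mm high, its top 9 mm above this point. Axes turn with the knob: x along the bar, y across its 11 mm, z up. Highest part of the clamp.
- nose: rubber nose, 10 mm across, at the lower end of the clamp screw, which presses on the barrel; its underside is 57.5 mm above the bench when up. Origin on the screw's axis at bench height when up; moves with the screw.
- dop_stick_1: thin wooden dop stick, 12x122x12 mm, lying on the bench between the two work places; to be left alone; origin at the centre of its underside
- tweezers: steel tweezers, 13x124x10 mm, lying beside the dop stick; to be left alone; origin at the centre of its underside
- loupe: small folding metal loupe, 25x47x17 mm, at the back of the free space; to be left alone; origin at the centre of its underside
- gem_box_1: round clear gem box, 44 mm across, 20 mm high, left of the work places; to be left alone; origin at the centre of its underside
- gem_box_2: smaller round clear gem box, 38 mm across, 20 mm high, beside the other; to be left alone; origin at the centre of its underside
- caliper: steel caliper, 178 mm long, 6 mm thick, lying along the right end of the bench; to be left alone; origin at the centre of its underside
- whetstone: two-layer dressing stone, 34x90x21 mm, far left; to be left alone; origin at the centre of its underside

How it is judged:
On the way, in this order (a step that is already met when the one before it is completed fails the run):
1. the handpiece lies in both cheeks of the cradle, ring in the slot, stone end over the thick cheek (distance between handpiece_ring and cradle_seat below 0.006 m and angle between the y axis of handpiece_ring and the y axis of cradle_seat, either way round below 0.07 rad and y of handpiece_stone in the frame of cradle_seat below -0.03 m), for 0.2 s.
2. the arm is swung across over the seated handpiece (all of step 1 and value of joint clamp_arm below 0.1 rad), for 0.2 s.
At the end, for the whole second after the job is handed in: Handpiece in the V (ring centre within 6 mm of its seat, aligned within 4 degrees, stone end over the thick cheek) and at rest; arm within 0.1 rad of closed; knob turned past 1.1 rad and staying down more than 7 mm by itself; nose pressing on the handpiece with more than 1.5 N (all of step 2 and value of joint knob above 1.1 rad and value of joint plunger above 0.007 m and contact force between nose and handpiece above 1.5 N and linear speed of handpiece below 0.02 m/s); the robot touches nothing.
It fails at once if another thing on the bench was moved by more than 30 mm (distance of any of dop_stick_1, tweezers, loupe, gem_box_1, gem_box_2, caliper, whetstone from where it was at the start of the episode above 0.03 m).
It also fails if it takes over 72 s, if anything falls off the work surface, if the arm or the gripper's body presses on something with over 40 N, if the wrist force passes 120 N, or if a joint passes its speed limit or range.

## Working session

There is one attempt and no reset: what is moved stays moved. The work goes in short steps, Python scripts to look and compute and a tool call to move; the robot and the scene stay as the last step left them, time stands still between calls to the robot, and variables do not carry over. Pictures are saved under pics/ and viewed, and the job is handed in when it is done.

Besides the shell and the picture viewer there is one more tool, called after "Request:" as name(argument=value, ...), one argument or row to a line, values as JSON. play_rows: Moves the arm, as the interface text tells. Its arguments: {"type":"object","properties":{"fingers":{"type":"array","items":{"type":"number"}},"dp":{"type":"array","items":{"type":"array","items":{"type":"number"}}},"angular":{"type":"array","items":{"type":"array","items":{"type":"number"}}},"grip_force":{"type":"number"}},"required":["fingers","dp","angular"]}

```bash
mkdir -p pics; ls
cat > h.py <<'E'
import numpy as np, cv2
from station import ctrl
from scipy.spatial.transform import Rotation as R
def snap(name,fn=None):
    d=ctrl.get_image(name)
    if fn: cv2.imwrite('pics/'+fn+'.png',d['image'])
    np.savez('last_'+name+'.npz',**{k:np.array(v) for k,v in d.items()})
    return d
def cloud(d):
    z=np.array(d['z_map'],float); h,w=z.shape
    u,v=np.meshgrid(np.arange(w),np.arange(h))
    x=(u-d['cx'])/d['fx']*z; y=-(v-d['cy'])/d['fy']*z
    P=np.stack([x,y,-z,np.ones_like(z)],-1)
    W=P@np.linalg.inv(np.array(d['camera_from_world'])).T
    W=W[...,:3]; W[z==0]=np.nan
    return W
def st():
    s=ctrl.read_state(); print(s['time'],np.round(s['ee_pos'],4),np.round(s['ee_rot'],3),'F',np.round(s['force'],1),'w',round(s['gripper_width'],4)); print('q',np.round(s['joints'],3)); return s
E
python3 - <<'E'
from h import *
s=st()
print(R.from_rotvec(s['ee_rot']).as_matrix().round(3))
for n in('scene','top'):
    d=snap(n,n+'0'); print(n,d['fx'],d['fy'],d['cx'],d['cy']); print(np.round(d['camera_from_world'],3)); print([k for k in d])
E
```

```text
pics
0.0 [0.1579 0.6039 0.2441] [-0.401 -3.115  0.004] F [-0.3  0.1  0.6] w 0.0856
q [ 1.245  0.309  1.635  0.     1.2   -0.07 ]
[[-0.967  0.253 -0.001]
 [ 0.253  0.967 -0.002]
 [ 0.    -0.002 -1.   ]]
scene 444.3220660622624 444.3220660622624 281.0146247403946 212.8750651622113
[[-0.52  -0.854  0.003  0.26 ]
 [ 0.417 -0.251  0.873 -0.31 ]
 [-0.745  0.455  0.487 -0.738]
 [ 0.     0.     0.     1.   ]]
['image', 'z_map', 'fx', 'fy', 'cx', 'cy', 'camera_from_world']
top 385.70579557022705 385.70579557022705 279.08262758652995 210.79973902900028
[[-0.01  -1.     0.016 -0.01 ]
 [ 0.998 -0.009  0.07  -0.503]
 [-0.07   0.016  0.997 -1.107]
 [ 0.     0.     0.     1.   ]]
['image', 'z_map', 'fx', 'fy', 'cx', 'cy', 'camera_from_world']
```

View pics/scene0.png

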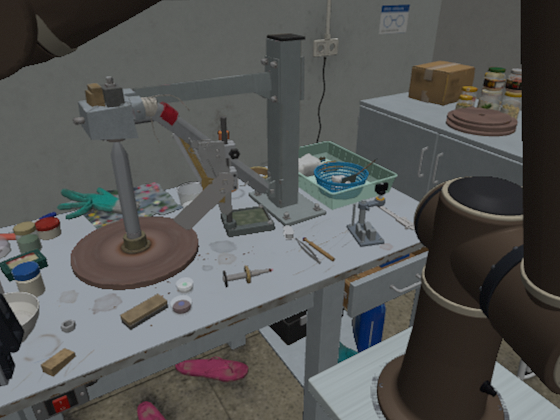

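View pics/top0.png

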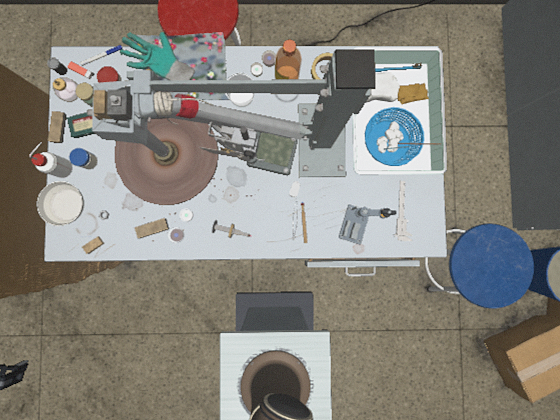

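The top view shows the handpiece at about (232,230), the cradle at (355,223) and the open clamp arm running right to about (388,213). In the scene view the handpiece is at (247,275) and the clamp at (368,220).

Run:
```python
from h import *
d=dict(np.load('last_top.npz')); W=cloud(d); im=d['image']
c=cv2.resize(im[195:260,190:290],None,fx=7,fy=7,interpolation=cv2.INTER_CUBIC); cv2.imwrite('pics/t_h.png',c)
c=cv2.resize(im[190:255,325:415],None,fx=8,fy=8,interpolation=cv2.INTER_CUBIC); cv2.imwrite('pics/t_c.png',c)
d=dict(np.load('last_scene.npz')); im=d['image']
c=cv2.resize(im[170:260,330:430],None,fx=6,fy=6,interpolation=cv2.INTER_CUBIC); cv2.imwrite('pics/s_c.png',c)
np.set_printoptions(linewidth=250)
print((W[215:245,205:260,2]*1000).round()[::2,::2])
```

```text
[[ 4. -2.  4.  1.  2. -0.  1. -4.  3. -1.  2. -0.  2.  3. -0.  3.  0.  4. -1.  1.  1.  2.  6. -2.  2.  3. -0.  1.]
 [-1.  2.  0.  1. -0. -0.  1. -0. -1.  1.  2.  1.  1. -0.  4. -2. -0.  2.  7.  1.  2. -6. -1.  3. -1. -2.  3.  3.]
 [ 5.  6.  3. -2. -3. -1.  2. -2.  4. -1. -0.  5.  0.  0.  1. -1. -1. -2. -0.  1.  3.  0.  2.  0.  3.  1. -1.  4.]
 [ 3.  1. -1.  1.  1. 34. 16. -1.  4.  3.  4.  0.  0.  3. -0.  1. -1.  2. nan -3.  1.  3.  3. -1. -0. -6.  2.  1.]
 [ 1. -2.  2.  2.  0. 38.  6. -0. -1.  3.  4.  2. -2.  0.  2.  1. -2.  5.  1.  3.  3.  1.  2.  2.  1.  0. -0.  2.]
 [-0.  0. -2.  5. 39. 28. 28. 22. 20.  0.  4.  3.  1. 36. 38. -0.  2.  2.  2. -3. -1.  1.  2.  4.  2.  0. -1.  2.]
 [ 1.  1. -1.  4. 38. 24. 30. 28. 29. nan 28. 28.  3. 38. 33.  0.  3. -0.  1.  2. -1.  1. -1. -2.  1.  3. -1. -1.]
 [ 0.  3. -2. -1. 34.  8.  0. 30. 25. 26. 25. 27. 30. 42. 28. 25.  2.  1.  4.  2. -1. -1. -1.  2.  3. -1. -0.  1.]
 [ 1.  2.  2.  4. 31.  0. -5. -2.  1.  1. -0. 24. 41. 41. 27. 27. 30. 31. 27. -1. -3.  2. -0. -1. -1.  0.  6.  0.]
 [ 5.  2.  3.  0.  1. -0.  1.  2. -0. -0.  3.  1. 40. 42. 22. 28. 27. 33. 26. 27. 24. 25.  0.  1.  1.  1.  2. -3.]
 [ 2.  1.  2.  1.  4. -1.  2.  2.  5. -2.  5. -0. 37. 25.  3.  6. -1.  1.  3.  1. 25. 22. 28. 24.  4. -0. -2. -3.]
 [ 0. -1.  1.  2.  3.  0. -2.  3.  4.  1. -1.  2.  1. -2.  2.  1. -0.  3.  6.  4.  1.  4.  1.  3.  1. -2.  4.  4.]
 [ 1. -1.  5.  5.  0.  0.  0.  3.  1.  0.  3.  6.  1.  1.  0.  2.  3.  3.  1.  1.  1. -3. -5. -0.  1.  2.  0. -1.]
 [ 1. -2.  1. -1. -0.  1.  2.  2.  0.  2.  3.  1. -1.  3.  1. -2.  1.  0.  1. -1. -0.  3.  3. -0.  3.  1.  3.  0.]
 [-0.  3. -2. -3.  4.  1. -0. -0. -3. -4.  1.  1. -0.  1.  0. -1.  1.  2.  1.  3.  0. -0. -1.  1. -7.  5.  2.  2.]]
```

View pics/t_h.png

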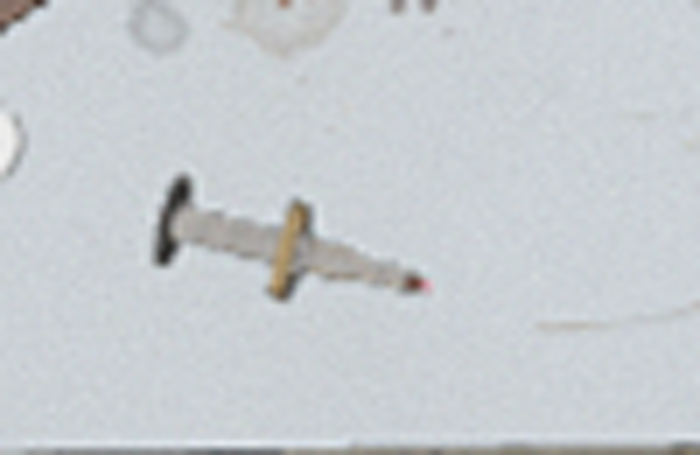

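View pics/t_c.png

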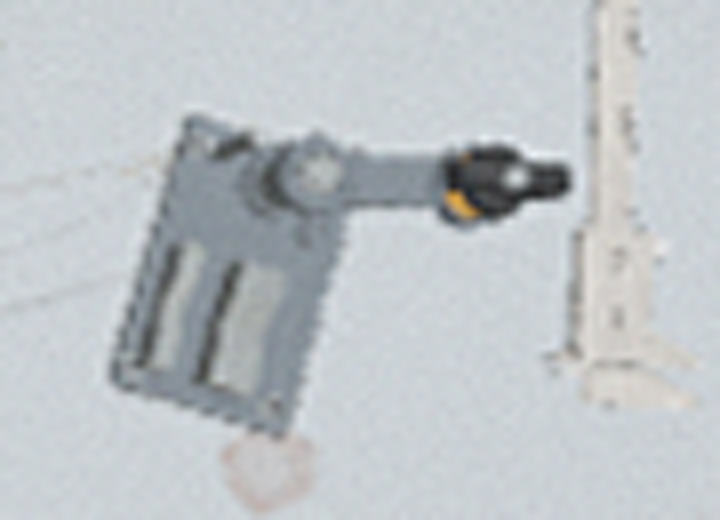

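View pics/s_c.png

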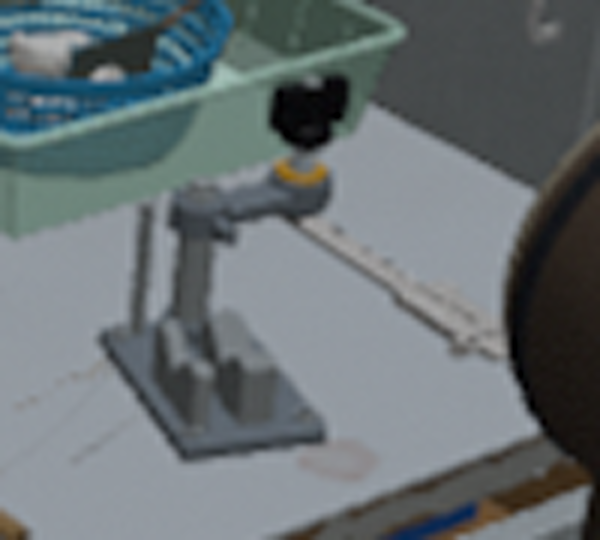

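```bash
cat >> h.py <<'E'
def proj(d,P):
    P=np.atleast_2d(P); C=(np.c_[P,np.ones(len(P))]@np.array(d['camera_from_world']).T)[:,:3]
    return np.c_[d['cx']+d['fx']*C[:,0]/-C[:,2], d['cy']-d['fy']*C[:,1]/-C[:,2]]
def ray(d,u,v,z):
    M=np.linalg.inv(np.array(d['camera_from_world'])); o=M[:3,3]
    r=M[:3,:3]@np.array([(u-d['cx'])/d['fx'],-(v-d['cy'])/d['fy'],-1.]); return o+r*(z-o[2])/r[2]
def cov(hulls,box,S=8):
    u0,v0,u1,v1=box; m=np.zeros(((v1-v0)*S,(u1-u0)*S),np.uint8)
    for p in hulls:
        q=cv2.convexHull(((p-[u0-.5,v0-.5])*S*16).astype(np.int32))
        cv2.fillConvexPoly(m,q,255,shift=4)
    return cv2.resize(m,(u1-u0,v1-v0),interpolation=cv2.INTER_AREA)/255.
def boxpts(x0,x1,y0,y1,z0,z1):
    return np.array([[x,y,z] for x in(x0,x1) for y in(y0,y1) for z in(z0,z1)])/1000.
def T(P,x,y,a):
    c,s=np.cos(a),np.sin(a); return np.c_[x+c*P[:,0]-s*P[:,1], y+s*P[:,0]+c*P[:,1], P[:,2]]
E
python3 - <<'E'
from h import *
d=dict(np.load('last_top.npz')); s=dict(np.load('last_scene.npz'))
print('tip',ctrl.tip_extent)
for dd in(d,s): print(np.linalg.inv(dd['camera_from_world'])[:3,3])
W=cloud(d)
# knob
m=(W[...,2]>.1)&(W[...,2]<.14)&(W[...,0]>.3)&(W[...,0]<.6)&(W[...,1]<-.1)
print('knob',np.nanmean(W[m],0),m.sum(), np.argwhere(m).mean(0))
for n,uv,z in [('base corners',(325+190/8,190+115/8),.01),('',(325+115/8,190+385/8),.01),('',(325+280/8,190+435/8),.01),('post',(325+315/8,190+170/8),.08),('ring',(190+290/7,195+250/7),.041),('wheel',(190+170/7,195+220/7),.038),('stone',(190+415/7,195+284/7),.022)]:
    print(n,uv,ray(d,*uv,z).round(4))
E
```

```text
tip 0.014
[0.42463207 0.00333064 1.13968685]
[-0.28605243  0.4801571   0.62963424]
knob [ 0.49043113 -0.30354865  0.11911128] 99 [211.86868687 388.        ]
base corners (348.75, 204.375) [ 0.5207 -0.2208  0.01  ]
 (339.375, 238.125) [ 0.4217 -0.191   0.01  ]
 (360.0, 244.375) [ 0.4029 -0.2512  0.01  ]
post (364.375, 211.25) [ 0.4953 -0.2498  0.08  ]
ring (231.42857142857144, 230.71428571428572) [0.4459 0.1212 0.041 ]
wheel (214.28571428571428, 226.42857142857142) [0.4587 0.1703 0.038 ]
stone (249.28571428571428, 235.57142857142856) [0.4318 0.0718 0.022 ]
```

```bash
cat > fitc.py <<'E'
from h import *
from scipy.optimize import least_squares, minimize
d=dict(np.load('last_top.npz')); s=dict(np.load('last_scene.npz'))
def hulls(p,dd):
    x,y,a,x0=p
    B=[boxpts(x0,x0+104,-44,24,0,10)]
    B+=[boxpts(-23,23,-21,-5,0,39.5),boxpts(-23,23,9,17,0,39.5)]
    return [proj(dd,T(b,x,y,a)) for b in B]
def res(p,dd,box,half):
    c=cov(hulls(p,dd),box); u0,v0,u1,v1=box
    g=cv2.cvtColor(dd['image'][v0:v1,u0:u1],cv2.COLOR_BGR2GRAY).astype(float)
    # local mask thresholds
    bg=np.median(g[g>np.percentile(g,60)])
    return c,g,bg
def cost(p,show=False):
    t=0
    for dd,box,fg in ((d,(330,195,375,252),125),(s,(340,215,395,252),105)):
        c,g,bg=res(p,dd,box,0)
        tgt=np.clip((bg-g)/(bg-fg),0,1)
        w=np.ones_like(g)
        u0,v0,u1,v1=box
        # mask out swing arm/post/stain, cheeks bright tops
        U,V=np.meshgrid(np.arange(u0,u1),np.arange(v0,v1))
        if dd is d:
            w[(V<217)&(U>355)]=0; w[V>244]=0
            inner=cv2.erode((c>.99).astype(np.uint8),np.ones((5,5)))>0; w[inner]=0
            w[(U>362)&(V>232)&(c<.01)]*=1
        else:
            w[(U<366)&(V<232)]=0; w[V<222]=0; w[(U>378)&(V>242)]=0
            inner=cv2.erode((c>.99).astype(np.uint8),np.ones((5,5)))>0; w[inner]=0
        t+=(w*(tgt-c)**2).sum()
    return t
best=None
for a0 in(-.2,-.3):
  for x0 in(-34,-37,-31):
    r=minimize(cost,[.457,-.22,a0,x0],method='Nelder-Mead',options=dict(initial_simplex=np.array([[.457,-.22,a0,x0]]+[[.457+.01*(i==0),-.22+.01*(i==1),a0+.08*(i==2),x0+4*(i==3)] for i in range(4)]),maxiter=400))
    print(r.x.round(4),round(r.fun,2))
    if best is None or r.fun<best.fun: best=r
p=best.x
for n,dd,box in(('top',d,(325,190,415,255)),('scene',s,(330,170,430,260))):
    u0,v0,u1,v1=box; k=7
    im=cv2.resize(dd['image'][v0:v1,u0:u1],None,fx=k,fy=k,interpolation=cv2.INTER_CUBIC)
    for h in hulls(p,dd): cv2.polylines(im,[cv2.convexHull((((h-[u0,v0])+.5)*k).astype(np.int32))],True,(0,0,255),1)
    x,y,a,x0=p
    A=T(np.array([[0,0,.041],[55,-13,76]])*[1e-3,1e-3,1] if 0 else np.array([[0,0,.041],[.055,-.013,.076]]),x,y,a)
    for q in proj(dd,A): cv2.circle(im,tuple(int(t) for t in ((q-[u0,v0])+.5)*k),3,(0,255,0),-1)
    print(A.round(4)); cv2.imwrite(f'pics/fit_{n}.png',im)
E
python3 fitc.py
```

```text
[  0.4459  -0.2196  -0.3076 -31.2471] 33.43
[  0.4485  -0.2204  -0.3023 -34.3869] 33.35
[  0.4396  -0.2175  -0.3086 -24.607 ] 33.27
[  0.4471  -0.2202  -0.3021 -32.443 ] 33.67
[  0.4493  -0.2208  -0.3012 -35.2282] 33.51
[  0.4428  -0.2186  -0.302  -28.4235] 33.7
[[ 0.4396 -0.2175  0.041 ]
 [ 0.488  -0.2466  0.076 ]]
[[ 0.4396 -0.2175  0.041 ]
 [ 0.488  -0.2466  0.076 ]]
```

```bash
sed -i 's/^p=best.x/p=np.array([.4485,-.2204,-.3023,-34.4])/' fitc.py; python3 fitc.py >/dev/null
python3 - <<'E'
from h import *
np.set_printoptions(linewidth=250)
d=dict(np.load('last_top.npz')); W=cloud(d)
print((W[203:247,338:398,2]*1000).round()[::1,::1][:, :44].astype(int))
E
```

```text
[[ 1  0  1 ... -1  0  0]
 [ 0 -3  2 ...  3  0 -1]
 [ 0  0 -1 ... -2  3  2]
 ...
 [-1 -2  0 ...  5  4 -6]
 [-1  0  0 ...  0  3  1]
 [ 4  0 -1 ... -1 -1  1]]<stdin>:4: RuntimeWarning: invalid value encountered in cast
```

View pics/fit_top.png

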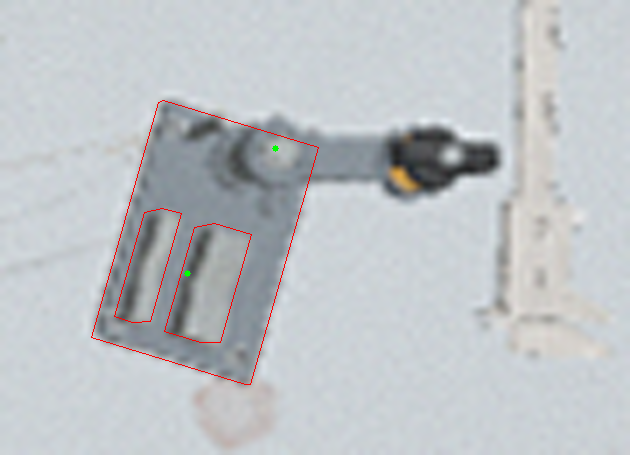

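View pics/fit_scene.png

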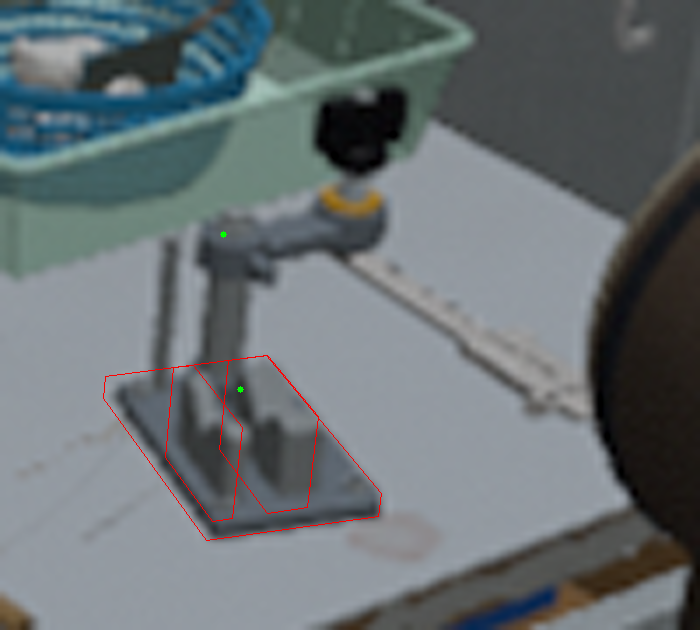

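```bash
cat > fith.py <<'E'
from h import *
from scipy.optimize import minimize
import sys
Z=.0203
def cyl(y0,y1,r0,r1):
    t=np.arange(0,2*np.pi,.3); return np.concatenate([np.c_[r*np.cos(t),0*t+y,r*np.sin(t)+Z] for y,r in((y0,r0),(y1,r1))])
def hulls(p,dd):
    B=[cyl(-.0035,.0035,.0205,.0205),cyl(.047,.053,.019,.019),cyl(-.003,.05,.0095,.0095),cyl(-.02,0,.0085,.0095),cyl(-.052,-.02,.004,.0085)]
    return [proj(dd,T(b,*p)) for b in B]
d=dict(np.load('last_top.npz')); s=dict(np.load('last_scene.npz'))
V=[(d,(205,212,260,246)),(s,(215,258,280,292))]
def cost(p,views=V):
    t=0
    for dd,(u0,v0,u1,v1) in views:
        c=cov(hulls(p,dd),(u0,v0,u1,v1)); I=dd['image'][v0:v1,u0:u1].astype(float)
        bg=np.median(I.reshape(-1,3),0); e=np.clip(np.abs(I-bg).max(-1)/60-.25,0,1)
        t+=((e-c)**2).sum()
    return t
for vs in (V,V[:1],V[1:]):
    p0=np.array([.446,.121,.27])
    r=minimize(cost,p0,args=(vs,),method='Nelder-Mead',options=dict(initial_simplex=np.array([p0,p0+[.01,0,0],p0+[0,.01,0],p0+[0,0,.1]])))
    print(r.x.round(4),r.fun)
    if vs is V: p=r.x
for n,(dd,(u0,v0,u1,v1)) in zip('ts',V):
    k=9
    im=cv2.resize(dd['image'][v0:v1,u0:u1],None,fx=k,fy=k,interpolation=cv2.INTER_CUBIC)
    for h in hulls(p,dd): cv2.polylines(im,[cv2.convexHull((((h-[u0,v0])+.5)*k).astype(np.int32))],True,(0,0,255),1)
    cv2.imwrite(f'pics/fith_{n}.png',im)
E
python3 fith.py; python3 -c "
import cv2,numpy as np
a=cv2.imread('pics/fith_t.png');b=cv2.imread('pics/fith_s.png');w=max(a.shape[1],b.shape[1])
f=lambda i:cv2.copyMakeBorder(i,0,0,0,w-i.shape[1],0)
cv2.imwrite('pics/fith.png',np.vstack([f(a),f(b)])[:600])"
```

```text
[ 0.4462  0.124  -0.254 ] 180.35679065743943
[ 0.4474  0.1245 -0.2606] 52.31072279892349
[ 0.4437  0.1246 -0.2664] 114.94173106497502
```

View pics/fith.png

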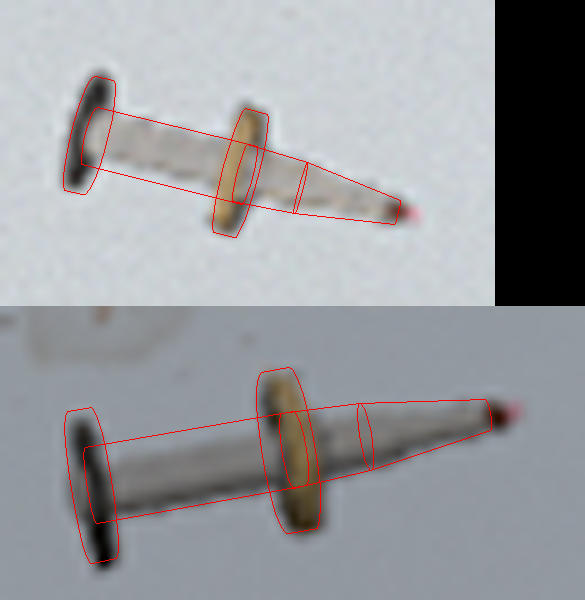

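The handpiece fit puts the ring at about (0.446, 0.124), yaw −0.26. The cradle fit gives seat (0.4485, −0.2204), yaw −0.30, and the clamp arm is open by about 1.75. Both fit the given sizes within about 2 mm. Next I'll work out the pick moves.

```bash
cat >> h.py <<'E'
def Rdown(yaw): # yaw = world angle of tool y
    y=np.array([np.cos(yaw),np.sin(yaw),0]); z=np.array([0,0,-1.]); return np.c_[np.cross(y,z),y,z]
def go(pos,yaw,frac=True,maxd=200,maxa=.6):
    s=ctrl.read_state(); R0=R.from_rotvec(s['ee_rot']).as_matrix()
    p0=np.array(s['ee_pos'])
    cy=np.arctan2(R0[1,1],R0[0,1]); dy=(yaw-cy+np.pi)%(2*np.pi)-np.pi
    dp=R0.T@(np.array(pos)-p0); n=int(np.ceil(max(np.linalg.norm(dp)*1000/maxd,abs(dy)/maxa,1e-9)))
    rv=R.from_matrix(R0.T@Rdown(yaw)).as_rotvec()
    print('t',round(s['time'],2),'p',p0.round(4),'yaw',round(cy,3),'j6',round(s['joints'][5],2),'F',np.round(s['force'],1),'M',np.round(s['moment'],2),'w',round(s['gripper_width'],4))
    print('  full dp cm',(dp*100).round(2),'ang',rv.round(3),'calls',n)
    return dp,rv,n
E
python3 -c "
from h import *
go([.4543,.1552,.12],-.262)"
```

```text
t 0.1 p [0.1579 0.604  0.2441] yaw 1.315 j6 -0.07 F [-0.4  0.9 -0.1] M [-0.01  0.02 -0.03] w 0.0856
  full dp cm [-40.03 -35.89  12.48] ang [-0.002  0.002  1.577] calls 3
```

Request:
play_rows(
  fingers=[-1, -1, -1, -1, -1],
  dp=[
    [-2.7, -2.4, 0.8],
    [-5.4, -4.8, 1.6],
    [-8.1, -7.2, 2.4],
    [-10.8, -9.6, 3.2],
    [-13.5, -12, 4],
  ],
  angular=[
    [0, 0, 0.1],
    [0, 0, 0.21],
    [0, 0, 0.32],
    [0, 0, 0.42],
    [0, 0, 0.53],
  ],
)

```text
time: 0.52
ee_pos: [0.2586, 0.4526, 0.2044]
ee_rot: [-1.209, -2.9, 0.001]
force: [0.4, 0.6, 0.6]
gripper_width: 0.0854
```

```bash
python3 -c "
from h import *
go([.4543,.1552,.12],-.262)"
```

```text
t 0.52 p [0.2586 0.4526 0.2044] yaw 0.781 j6 0.19 F [0.4 0.6 0.6] M [-0.04  0.02  0.02] w 0.0854
  full dp cm [-34.9   -7.03   8.46] ang [-1.000e-03  1.000e-03  1.043e+00] calls 2
```

Request:
play_rows(
  fingers=[-1, -1, -1, -1, -1],
  dp=[
    [-3.5, -0.7, 0.8],
    [-7, -1.4, 1.6],
    [-10.5, -2.1, 2.4],
    [-14, -2.8, 3.2],
    [-17.5, -3.5, 4],
  ],
  angular=[
    [0, 0, 0.1],
    [0, 0, 0.21],
    [0, 0, 0.32],
    [0, 0, 0.42],
    [0, 0, 0.52],
  ],
)

```text
time: 0.93
ee_pos: [0.3577, 0.3042, 0.1647]
ee_rot: [-1.914, -2.491, 0.001]
force: [0.6, 0.6, 0.7]
gripper_width: 0.0854
```

```bash
python3 -c "
from h import *
go([.4543,.1552,.12],-.262)"
```

```text
t 0.93 p [0.3577 0.3042 0.1647] yaw 0.26 j6 0.35 F [0.6 0.6 0.7] M [-0.02 -0.01  0.02] w 0.0854
  full dp cm [-16.88   5.5    4.47] ang [-0.     0.     0.522] calls 1
```

Request:
play_rows(
  fingers=[-1, -1, -1, -1, -1],
  dp=[
    [-3.4, 1.1, 0.9],
    [-6.8, 2.2, 1.8],
    [-10.2, 3.3, 2.7],
    [-13.6, 4.4, 3.6],
    [-16.9, 5.5, 4.5],
  ],
  angular=[
    [0, 0, 0.1],
    [0, 0, 0.21],
    [0, 0, 0.32],
    [0, 0, 0.42],
    [0, 0, 0.52],
  ],
)

```text
time: 1.35
ee_pos: [0.455, 0.1554, 0.1197]
ee_rot: [-2.491, -1.914, 0.001]
force: [-0.0, 0.5, 0.4]
gripper_width: 0.0851
```

```bash
python3 -c "
from h import *
go([.4543,.1552,.018],-.262)
snap('scene','s1');snap('top','t1')
d=np.load('pics/x.npz') if 0 else None
a=cv2.imread('pics/s1.png')[190:310,170:330];b=cv2.imread('pics/t1.png')[190:260,190:290]
cv2.imwrite('pics/c1.png',np.vstack([cv2.resize(a,(500,375)),cv2.resize(b,(500,350))])[:600])"
```

```text
t 1.35 p [0.455  0.1554 0.1197] yaw -0.26 j6 0.5 F [-0.   0.5  0.4] M [-0.01 -0.04 -0.04] w 0.0851
  full dp cm [-0.04 -0.06 10.17] ang [-0.     0.     0.002] calls 1
```

View pics/c1.png

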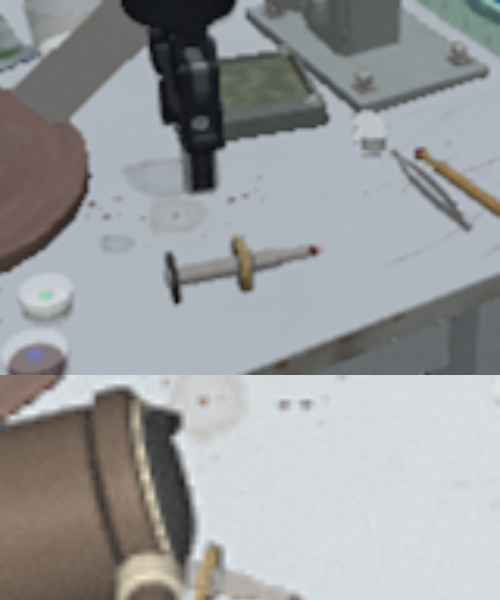

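The gripper hangs over the barrel section between wheel and ring: the fingers are at about (200,180) in the upper picture, and the grip section is below at (205,270). I'll descend.

Request:
play_rows(
  fingers=[-1, -1, -1, -1, -1],
  dp=[
    [0, 0, 2.5],
    [0, 0, 5],
    [0, 0, 7.5],
    [0, 0, 9.3],
    [0, 0, 10.2],
  ],
  angular=[
    [0, 0, 0],
    [0, 0, 0],
    [0, 0, 0],
    [0, 0, 0],
    [0, 0, 0],
  ],
  grip_force=35,
)

```text
time: 1.87
ee_pos: [0.452, 0.1572, 0.0159]
ee_rot: [-2.483, -1.921, 0.007]
force: [-0.3, -0.6, -0.1]
gripper_width: 0.0856
```

Request:
play_rows(
  fingers=[0, 0.5, 1, 1, 1],
  dp=[
    [0, 0, 0],
    [0, 0, 0],
    [0, 0, 0],
    [0, 0, 0],
    [0, 0, 0],
  ],
  angular=[
    [0, 0, 0],
    [0, 0, 0],
    [0, 0, 0],
    [0, 0, 0],
    [0, 0, 0],
  ],
)

```text
time: 2.28
ee_pos: [0.4559, 0.1576, 0.0196]
ee_rot: [2.485, 1.921, 0.004]
force: [-0.0, -0.4, 0.3]
gripper_width: 0.0256
```

Request:
play_rows(
  fingers=[1, 1, 1, 1, 1],
  dp=[
    [0, 0, 0],
    [0, 0, 0],
    [0, 0, 0],
    [0, 0, 0],
    [0, 0, 0],
  ],
  angular=[
    [0, 0, 0],
    [0, 0, 0],
    [0, 0, 0],
    [0, 0, 0],
    [0, 0, 0],
  ],
)

```text
time: 2.7
ee_pos: [0.4557, 0.1575, 0.0194]
ee_rot: [2.485, 1.921, 0.003]
force: [-1.1, 0.8, 6.8]
gripper_width: 0.0179
```

Request:
play_rows(
  fingers=[1, 1, 1, 1, 1],
  dp=[
    [0, 0, -0.5],
    [0, 0, -2],
    [0, 0, -4.5],
    [0, 0, -7],
    [0, 0, -9],
  ],
  angular=[
    [0, 0, 0],
    [0, 0, 0],
    [0, 0, 0],
    [0, 0, 0],
    [0, 0, 0],
  ],
)

```text
time: 3.12
ee_pos: [0.4543, 0.157, 0.1093]
ee_rot: [-2.486, -1.921, 0.0]
force: [1.1, 0.5, -2.6]
gripper_width: 0.0177
```

```bash
python3 -c "
from h import *
st()
snap('scene','s2');snap('top','t2')
a=cv2.imread('pics/s2.png')[190:310,170:330];b=cv2.imread('pics/t2.png')[190:260,190:290]
cv2.imwrite('pics/c2.png',np.vstack([cv2.resize(a,(500,375)),cv2.resize(b,(500,350))])[:600])
# target: grip point (.032 along y) over cradle seat+.032*y
a=-.302; y=np.array([-np.sin(a),np.cos(a)]); print('nominal grip',np.array([.4485,-.2204])+.032*y)
go([.458,-.19,.11],-.302)"
```

```text
3.1167 [0.4543 0.157  0.1093] [-2.486 -1.921  0.   ] F [ 1.1  0.5 -2.6] w 0.0177
q [ 0.242  0.219  2.065 -0.     0.858  0.497]
nominal grip [ 0.45801777 -0.18984821]
t 3.22 p [0.4575 0.1578 0.1115] yaw -0.255 j6 0.5 F [ 0.9 -0.1 -2.6] M [ 0.09 -0.08 -0.02] w 0.0177
  full dp cm [-33.65   8.83   0.08] ang [ 0.007 -0.004  0.047] calls 2
```

View pics/c2.png

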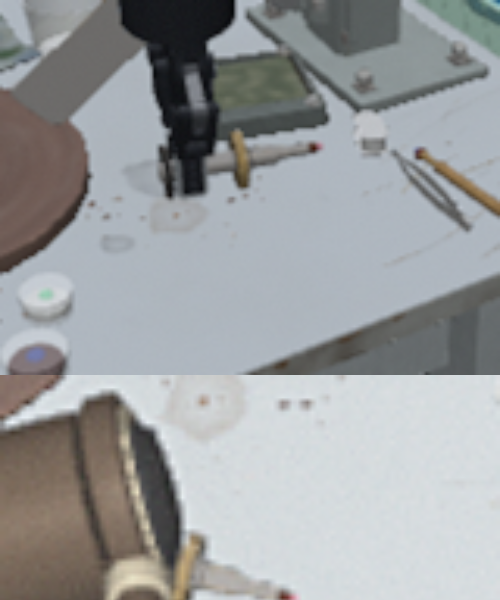

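The handpiece hangs level in the jaws. In the upper picture the ring is at (240,160) and the stone at (315,147). I'll carry it to the cradle.

Request:
play_rows(
  fingers=[1, 1, 1, 1, 1],
  dp=[
    [-2, 0.5, 0],
    [-5.5, 1.5, 0],
    [-9.5, 2.5, 0],
    [-13.5, 3.5, 0],
    [-17.5, 4.6, 0],
  ],
  angular=[
    [0, 0, 0],
    [0, 0, 0.01],
    [0, 0, 0.02],
    [0, 0, 0.03],
    [0, 0, 0.04],
  ],
)

```text
time: 3.63
ee_pos: [0.4531, -0.0249, 0.1067]
ee_rot: [-2.521, -1.87, 0.003]
force: [1.2, 0.3, -1.5]
gripper_width: 0.0176
```

Request:
play_rows(
  fingers=[1, 1, 1, 1, 1],
  dp=[
    [-4, 0.8, 0],
    [-8, 1.7, 0],
    [-12, 2.6, 0],
    [-15, 3.2, 0],
    [-16.2, 3.5, 0],
  ],
  angular=[
    [0, 0, 0],
    [0, 0, 0],
    [0, 0, 0],
    [0, 0, 0],
    [0, 0, 0],
  ],
)

```text
time: 4.05
ee_pos: [0.4401, -0.1923, 0.107]
ee_rot: [-2.527, -1.866, 0.002]
force: [0.7, 0.1, -2.2]
gripper_width: 0.0177
```

```bash
python3 -c "
from h import *
go([.458,-.19,.07],-.302)
snap('scene','s3');snap('top','t3')
a=cv2.imread('pics/s3.png')[150:270,310:430];b=cv2.imread('pics/t3.png')[180:260,310:420]
cv2.imwrite('pics/c3.png',np.hstack([cv2.resize(a,(400,400)),cv2.resize(b,(400,300),dst=None)[:,:] if 0 else cv2.copyMakeBorder(cv2.resize(b,(400,291)),0,109,0,0,0)]))
go([.458,-.19,.07],-.302)"
```

```text
t 4.05 p [ 0.4401 -0.1923  0.107 ] yaw -0.299 j6 -0.2 F [ 0.7  0.1 -2.2] M [ 0.03 -0.   -0.01] w 0.0177
  full dp cm [0.75 1.64 3.7 ] ang [-0.001  0.001  0.003] calls 1
t 4.15 p [ 0.4405 -0.1905  0.1071] yaw -0.299 j6 -0.2 F [ 0.3  0.6 -1.9] M [ 0.05 -0.07 -0.02] w 0.0175
  full dp cm [0.56 1.67 3.7 ] ang [-0.002 -0.     0.003] calls 1
```

View pics/c3.png

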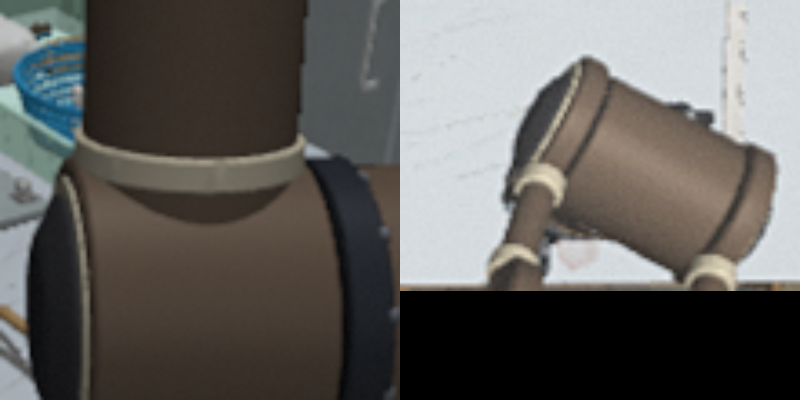

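Both views are blocked here by the arm, so I'll get the ring-to-TCP offset from the earlier lift pictures.

```bash
cat > fit2.py <<'E'
from h import *
from scipy.optimize import minimize
s=dict(np.load('last_scene.npz')); im=cv2.imread('pics/s2.png'); d=dict(np.load('last_top.npz')); it=cv2.imread('pics/t2.png')
u0,v0,u1,v1=215,225,285,262
k=9
I=cv2.resize(im[v0:v1,u0:u1],None,fx=k,fy=k,interpolation=cv2.INTER_CUBIC)
U0,V0,U1,V1=220,208,260,246
J=cv2.resize(it[V0:V1,U0:U1],None,fx=k,fy=k,interpolation=cv2.INTER_CUBIC)
def cyl(y0,y1,r0,r1):
    t=np.arange(0,2*np.pi,.3); return np.concatenate([np.c_[r*np.cos(t),0*t+y,r*np.sin(t)] for y,r in((y0,r0),(y1,r1))])
B=[cyl(-.0035,.0035,.0205,.0205),cyl(.047,.053,.019,.019),cyl(-.003,.05,.0095,.0095),cyl(-.02,0,.0085,.0095),cyl(-.052,-.02,.004,.0085)]
tcp=np.array([.4543,.157,.1093]); a=-.26; y=np.array([-np.sin(a),np.cos(a),0])
c=tcp-.0346*y+[0,0,0.0003]
for b in B:
    P=T(b,0,0,a)+c
    for dd,X,o in((s,I,(u0,v0)),(d,J,(U0,V0))):
        cv2.polylines(X,[cv2.convexHull((((proj(dd,P)-o)+.5)*k).astype(np.int32))],True,(0,0,255),1)
cv2.imwrite('pics/fit2.png',I);cv2.imwrite('pics/fit2t.png',J)
E
python3 fit2.py
```

```text
(no output)
```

View pics/fit2.png

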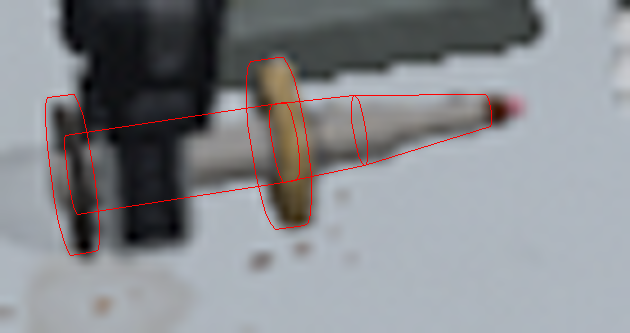

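View pics/fit2t.png

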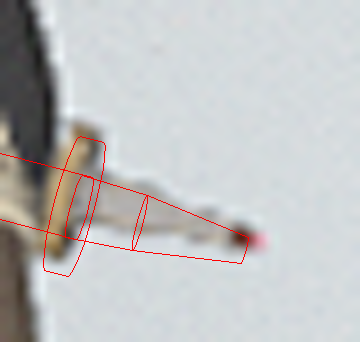

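```bash
cat > fitc2.py <<'E'
from h import *
from scipy.optimize import minimize
d=dict(np.load('last_top.npz')); d['image']=cv2.imread('pics/top0.png')
s=dict(np.load('last_scene.npz')); s['image']=cv2.imread('pics/scene0.png')
S=[104,68]
def hulls(p,dd,x0,sh):
    x,y,a=p
    B=[boxpts(x0+sh,x0+104-sh,-44+sh,24-sh,0,10)]
    B+=[boxpts(-23,23,-21,-5,0,39.5),boxpts(-23,23,9,17,0,39.5)]
    return [proj(dd,T(b,x,y,a)) for b in B]
def cost(p,cams,x0,sh):
    t=0
    for dd,box,fg,th in cams:
        u0,v0,u1,v1=box
        c=cov(hulls(p,dd,x0,sh),box)
        g=cv2.cvtColor(dd['image'][v0:v1,u0:u1],cv2.COLOR_BGR2GRAY).astype(float)
        bg=np.median(g[g>th]); tgt=np.clip((bg-g)/(bg-fg),0,1)
        w=np.ones_like(g); U,V=np.meshgrid(np.arange(u0,u1),np.arange(v0,v1))
        if dd is d: w[(V<217)&(U>352)]=0; w[V>245]=0
        else: w[(U<366)&(V<232)]=0; w[V<222]=0; w[(U>378)&(V>243)]=0
        w[cv2.erode((c>.99).astype(np.uint8),np.ones((5,5)))>0]=0
        t+=(w*(tgt-c)**2).sum()
    return t
C=[(d,(330,195,378,250),130,170),(s,(342,215,395,252),110,140)]
for nm,cams in(('top',C[:1]),('scene',C[1:])):
  for sh in(0,2,4):
    p0=np.array([.449,-.22,-.29])
    r=minimize(cost,p0,args=(cams,-34,sh),method='Nelder-Mead',options=dict(initial_simplex=np.array([p0,p0+[.01,0,0],p0+[0,.01,0],p0+[0,0,.08]])))
    print(nm,sh,r.x.round(4),round(r.fun,2))
    if nm=='top' and sh==2: p=r.x
u0,v0,u1,v1=325,190,400,255;k=9
im=cv2.resize(d['image'][v0:v1,u0:u1],None,fx=k,fy=k,interpolation=cv2.INTER_CUBIC)
for h in hulls(p,d,-34,0)[1:]: cv2.polylines(im,[cv2.convexHull((((h-[u0,v0])+.5)*k).astype(np.int32))],True,(0,0,255),1)
for y in(-21,-5,9,17): # V profile at top
    P=T(np.array([[-23,y,39.5],[-12,y,39.5],[0,y,27.5],[12,y,39.5],[23,y,39.5]])/1000.,*p)
    cv2.polylines(im,[(((proj(d,P)-[u0,v0])+.5)*k).astype(np.int32)],False,(0,255,0),1)
h=hulls(p,d,-34,2)[0]; cv2.polylines(im,[cv2.convexHull((((h-[u0,v0])+.5)*k).astype(np.int32))],True,(255,0,0),1)
cv2.imwrite('pics/fc2.png',im)
E
python3 fitc2.py
```

```text
top 0 [ 0.449  -0.2202 -0.3088] 14.53
top 2 [ 0.4477 -0.2194 -0.306 ] 21.47
top 4 [ 0.4461 -0.2175 -0.298 ] 50.9
scene 0 [ 0.4466 -0.2204 -0.3147] 9.47
scene 2 [ 0.4443 -0.2194 -0.292 ] 9.77
scene 4 [ 0.4416 -0.2178 -0.2568] 22.07
```

View pics/fc2.png

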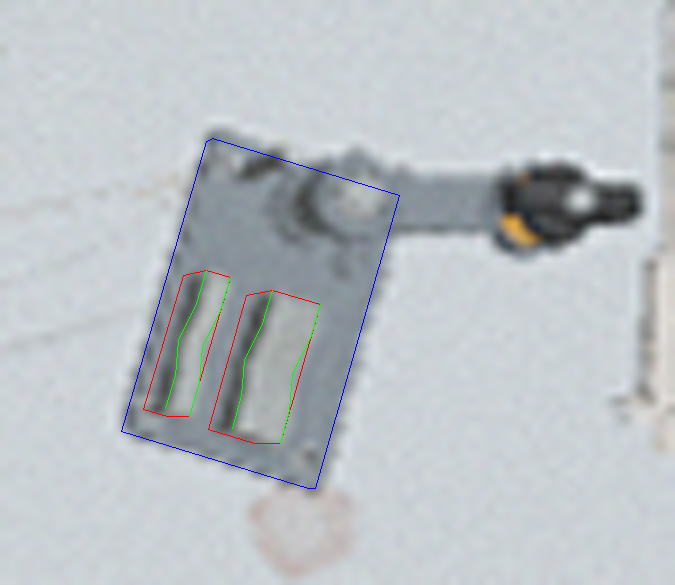

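```bash
python3 -c "
from h import *
go([.4592,-.1876,.075],-.306)"
```

```text
t 4.15 p [ 0.4405 -0.1905  0.1071] yaw -0.299 j6 -0.2 F [ 0.3  0.6 -1.9] M [ 0.05 -0.07 -0.02] w 0.0175
  full dp cm [0.82 1.71 3.21] ang [-0.002 -0.     0.007] calls 1
```

Request:
play_rows(
  fingers=[1, 1, 1, 1, 1],
  dp=[
    [0.4, 0.9, 0.8],
    [0.8, 1.7, 2],
    [0.8, 1.7, 3.2],
    [0.8, 1.7, 3.2],
    [0.8, 1.7, 3.2],
  ],
  angular=[
    [0, 0, 0],
    [0, 0, 0.007],
    [0, 0, 0.007],
    [0, 0, 0.007],
    [0, 0, 0.007],
  ],
)

```text
time: 4.57
ee_pos: [0.4584, -0.1839, 0.0747]
ee_rot: [-2.525, -1.861, 0.003]
force: [-0.7, 0.7, -2.9]
gripper_width: 0.0175
```

```bash
python3 -c "
from h import *
go([.4592,-.1876,.045],-.306)
snap('scene','s4')
go([.4592,-.1876,.045],-.306)"
```

```text
t 4.57 p [ 0.4584 -0.1839  0.0747] yaw -0.3 j6 -0.17 F [-0.7  0.7 -2.9] M [ 0.08 -0.04 -0.04] w 0.0175
  full dp cm [-0.33  0.2   2.97] ang [-0.005 -0.001  0.006] calls 1
t 4.62 p [ 0.4591 -0.1846  0.0755] yaw -0.301 j6 -0.17 F [ 0.5 -0.6 -1.7] M [ 0.06 -0.09 -0.03] w 0.0179
  full dp cm [-0.29  0.1   3.05] ang [-0.003 -0.001  0.005] calls 1
```

View pics/s4.png

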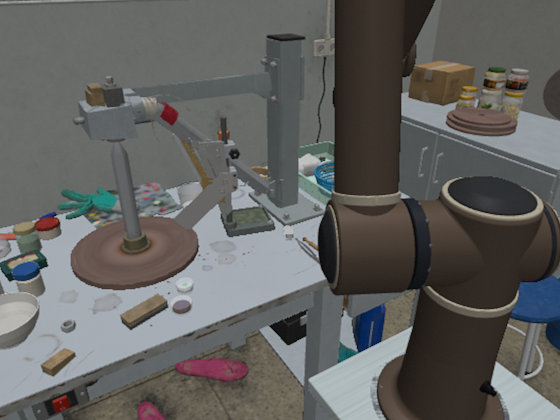

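The shoulder blocks the scene view, so I'll go down by feel, correcting as I go.

Request:
play_rows(
  fingers=[1, 1, 1, 1, 1],
  dp=[
    [-0.2, 0.05, 0.5],
    [-0.3, 0.1, 1.2],
    [-0.3, 0.1, 1.8],
    [-0.3, 0.1, 2],
    [-0.3, 0.1, 2],
  ],
  angular=[
    [0, 0, 0],
    [0, 0, 0.005],
    [0, 0, 0.005],
    [0, 0, 0.005],
    [0, 0, 0.005],
  ],
)

```text
time: 5.03
ee_pos: [0.4593, -0.1891, 0.0554]
ee_rot: [-2.534, -1.854, 0.001]
force: [-0.8, -0.8, -2.2]
gripper_width: 0.0176
```

```bash
python3 -c "
from h import *
go([.4592,-.1876,.041],-.306)"
```

```text
t 5.03 p [ 0.4593 -0.1891  0.0554] yaw -0.307 j6 -0.17 F [-0.8 -0.8 -2.2] M [0.03 0.02 0.04] w 0.0176
  full dp cm [ 0.14 -0.05  1.44] ang [-0.002 -0.    -0.001] calls 1
```

Request:
play_rows(
  fingers=[1, 1, 1, 1, 1],
  dp=[
    [0.1, 0, 0.3],
    [0.1, 0, 0.6],
    [0.1, 0, 0.9],
    [0.1, 0, 1.2],
    [0.1, 0, 1.2],
  ],
  angular=[
    [0, 0, 0],
    [0, 0, 0],
    [0, 0, 0],
    [0, 0, 0],
    [0, 0, 0],
  ],
)

```text
time: 5.45
ee_pos: [0.4596, -0.1882, 0.044]
ee_rot: [-2.533, -1.855, 0.002]
force: [-2.0, -0.0, 0.7]
gripper_width: 0.0177
```

```bash
python3 -c "
from h import *
go([.4592,-.1876,.041],-.306)"
```

```text
t 5.45 p [ 0.4596 -0.1882  0.044 ] yaw -0.307 j6 -0.17 F [-2.  -0.   0.7] M [ 0.12  0.28 -0.06] w 0.0177
  full dp cm [ 0.04 -0.06  0.3 ] ang [-0.002 -0.    -0.001] calls 1
```

Request:
play_rows(
  fingers=[1, 1, 1, 1, 1],
  dp=[
    [0, -0.1, 0.1],
    [0, -0.1, 0.2],
    [0, -0.1, 0.3],
    [0, -0.1, 0.3],
    [0, -0.1, 0.3],
  ],
  angular=[
    [0, 0, 0],
    [0, 0, 0],
    [0, 0, 0],
    [0, 0, 0],
    [0, 0, 0],
  ],
)

```text
time: 5.87
ee_pos: [0.459, -0.188, 0.0422]
ee_rot: [-2.534, -1.855, 0.001]
force: [-3.6, 2.0, 9.0]
gripper_width: 0.018
```

```bash
python3 -c "
from h import *
go([.4592,-.1876,.041],-.306)"
```

```text
t 5.87 p [ 0.459  -0.188   0.0422] yaw -0.307 j6 -0.17 F [-3.6  2.   9. ] M [ 0.16  0.67 -0.16] w 0.018
  full dp cm [0.04 0.01 0.12] ang [-0.001 -0.    -0.001] calls 1
```

Request:
play_rows(
  fingers=[1, 0.5, 0.3, 0, 0],
  dp=[
    [0, -0.1, 0],
    [0, -0.1, 0],
    [0, -0.1, 0],
    [0, -0.1, 0],
    [0, -0.1, 0],
  ],
  angular=[
    [0, 0, 0],
    [0, 0, 0],
    [0, 0, 0],
    [0, 0, 0],
    [0, 0, 0],
  ],
)

```text
time: 6.28
ee_pos: [0.4589, -0.188, 0.0413]
ee_rot: [2.534, 1.855, 0.001]
force: [-0.6, 0.0, -0.4]
gripper_width: 0.043
```

```bash
python3 -c "
from h import *
go([.4592,-.1876,.15],-.306)"
```

```text
t 6.28 p [ 0.4589 -0.188   0.0413] yaw -0.307 j6 -0.17 F [-0.6  0.  -0.4] M [ 0.   -0.02  0.03] w 0.043
  full dp cm [  0.05   0.02 -10.87] ang [ 0.001  0.    -0.001] calls 1
```

Request:
play_rows(
  fingers=[0, 0, -0.5, -1, -1],
  dp=[
    [0, 0, -2],
    [0, 0, -5],
    [0, 0, -9],
    [0, 0, -13],
    [0, 0, -16],
  ],
  angular=[
    [0, 0, 0],
    [0, 0, 0],
    [0, 0, 0],
    [0, 0, 0],
    [0, 0, 0],
  ],
)

```text
time: 6.7
ee_pos: [0.4595, -0.1883, 0.2044]
ee_rot: [2.532, 1.854, 0.003]
force: [0.6, -0.7, 0.2]
gripper_width: 0.0768
```

Request:
play_rows(
  fingers=[-1, -1, -1, -1, -1],
  dp=[
    [4, 0, 0],
    [8, 0, 0],
    [12, 0, 0],
    [16, 0, 0],
    [20, 0, 0],
  ],
  angular=[
    [0, 0, 0],
    [0, 0, 0],
    [0, 0, 0],
    [0, 0, 0],
    [0, 0, 0],
  ],
)

```text
time: 7.12
ee_pos: [0.5194, 0.0045, 0.2015]
ee_rot: [2.535, 1.854, 0.001]
force: [0.7, -0.7, 0.4]
gripper_width: 0.0851
```

```bash
cat > look.py <<'E'
import sys
from h import *
n=sys.argv[1]
snap('scene','s'+n);snap('top','t'+n)
a=cv2.imread(f'pics/s{n}.png')[160:260,330:430];b=cv2.imread(f'pics/t{n}.png')[185:255,325:415]
cv2.imwrite(f'pics/c{n}.png',np.hstack([cv2.resize(a,(400,400),interpolation=2),cv2.copyMakeBorder(cv2.resize(b,(400,311),interpolation=2),0,89,0,0,0)]))
E
python3 look.py 5
```

```text
(no output)
```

View pics/c5.png

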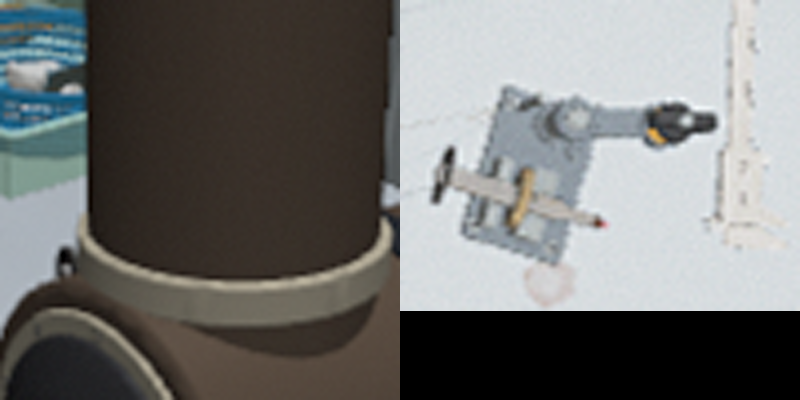

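In the top picture the handpiece lies in the V, with the ring in the slot at (522,200) and the stone to the right at (603,222). I'll check that in numbers and measure the knob.

```bash
cat > m5.py <<'E'
from h import *
d=dict(np.load('last_top.npz')); W=cloud(d); im=d['image'].astype(float)
# model overlay
def cyl(y0,y1,r0,r1):
    t=np.arange(0,2*np.pi,.3); return np.concatenate([np.c_[r*np.cos(t),0*t+y,r*np.sin(t)+.041] for y,r in((y0,r0),(y1,r1))])
B=[cyl(-.0035,.0035,.0205,.0205),cyl(.047,.053,.019,.019),cyl(-.003,.05,.0095,.0095),cyl(-.052,-.02,.004,.0085)]
u0,v0,u1,v1=330,200,400,250;k=10
I=cv2.resize(d['image'][v0:v1,u0:u1],None,fx=k,fy=k,interpolation=cv2.INTER_CUBIC)
for b in B: cv2.polylines(I,[cv2.convexHull((((proj(d,T(b,.449,-.220,-.306))-[u0,v0])+.5)*k).astype(np.int32))],True,(0,0,255),1)
piv=T(np.array([[.055,-.013,0]]),.449,-.220,-.306)[0]; print('pivot',piv.round(4))
sx=T(np.array([[0,-.013,0]]),.449,-.220,-.306)[0]; print('screw closed',sx.round(4))
# knob bar: dark pixels at z>.1
g=d['image'].max(-1)
m=(W[...,2]>.098)&(W[...,2]<.14)&(W[...,0]>.44)&(W[...,0]<.54)&(W[...,1]<-.26)&(W[...,1]>-.36)
vv,uu=np.nonzero(m)
P=np.array([ray(d,u,v,.122)[:2] for u,v in zip(uu,vv)]); print(len(P),P.mean(0).round(4),np.ptp(P,axis=0))
mt=cv2.minAreaRect((P*1e4).astype(np.float32)); print(mt)
zz=W[m][:,2]; print(np.percentile(zz,[10,50,90]).round(4))
m2=np.zeros_like(g); 
b=m.astype(np.uint8)
for v,u in zip(vv,uu): cv2.circle(I,(int((u-u0+.5)*k),int((v-v0+.5)*k)),1,(0,255,0) if W[v,u,2]>.115 else (255,0,255),-1)
th=np.linspace(1.4,2.0,7)
cv2.imwrite('pics/m5.png',I)
print('arm angles: dir of knob', np.arctan2(*(P.mean(0)-piv[:2])[::-1]), np.linalg.norm(P.mean(0)-piv[:2]))
E
python3 m5.py
```

```text
pivot [ 0.4975 -0.249   0.    ]
screw closed [ 0.4451 -0.2324  0.    ]
98 [ 0.4902 -0.3028] [0.02136667 0.04019072]
((4899.04833984375, -3040.38134765625), (401.4445495605469, 212.9945068359375), 89.48407745361328)
[0.1059 0.1237 0.1272]
arm angles: dir of knob -1.705467654672797 0.05431422905117965
```

View pics/m5.png

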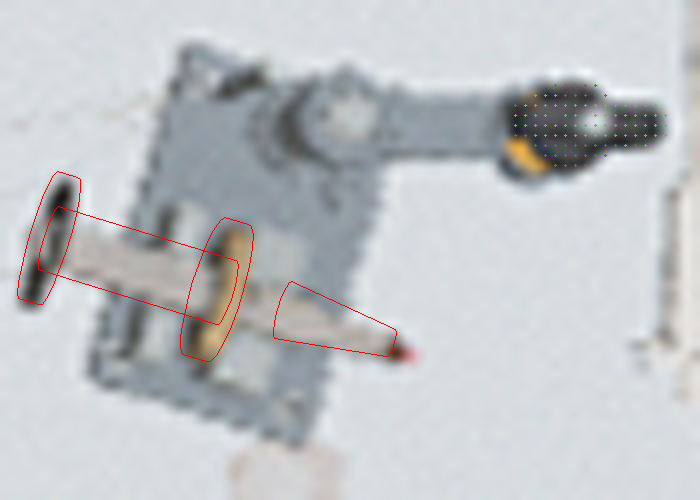

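```bash
cat > m6.py <<'E'
from h import *
d=dict(np.load('last_top.npz')); W=cloud(d)
m=(W[...,2]>.117)&(W[...,2]<.14)&(W[...,0]>.44)&(W[...,0]<.54)&(W[...,1]<-.26)&(W[...,1]>-.36)
vv,uu=np.nonzero(m); P=np.array([ray(d,u,v,.125)[:2] for u,v in zip(uu,vv)])
c,(w,h),a=cv2.minAreaRect((P*1e4).astype(np.float32)); print(c,w,h,a,len(P))
e=np.linalg.svd(P-P.mean(0))[2][0]; print(P.mean(0).round(4),e.round(3),np.arctan2(e[1],e[0]))
# subpixel: dark intensity-weighted, cols of bar outer part
g=d['image'].astype(float).mean(-1)
for u in range(382,398): print(u,g[204:220,u].astype(int))
E
python3 m6.py
```

```text
(4912.63427734375, -3032.80859375) 401.198974609375 110.78173828125 84.28055572509766 62
[ 0.4912 -0.3039] [-0.074 -0.997] -1.6446668654162913
382 [221 219 221 229 201 130  70  61  60  60 129 156 150 117 167 219]
383 [220 220 224 219 158 101  84  85  74  56  60  99 148 138 165 215]
384 [218 222 221 214 128  51  86  91  79  61  73  53  97 121 190 222]
385 [220 221 225 239 144  53  83  91  76  54  79  70  48 133 219 227]
386 [218 223 222 219 118  59  85  86  77  56  77  78  55 120 214 226]
387 [220 220 227 215 114  69  77  92 106  70  71  81  60 155 219 223]
388 [221 221 225 238 133  56  84 148 174 105  68  61  83 211 228 222]
389 [219 220 221 231 187  92 119 196 215 134  53  77 165 220 222 221]
390 [222 219 221 225 231 191 136 168 177 112  54 158 227 225 221 219]
391 [220 220 222 220 227 239 133  92  99  64  58 214 230 221 221 219]
392 [220 219 220 221 226 236 138  66  81  61  56 207 230 221 220 219]
393 [220 221 220 220 222 236 147  78  81  63  82 209 227 221 222 220]
394 [219 218 220 222 221 234 141  69  71  57  97 212 226 219 219 220]
395 [219 221 222 221 224 228 163  83  64  63 151 217 221 220 223 225]
396 [219 219 219 222 219 225 211 176 161 161 217 224 224 224 215 184]
397 [225 224 223 222 224 224 227 231 235 232 227 225 224 213 198 155]
```

```bash
python3 -c "
from h import *
np.set_printoptions(linewidth=250)
d=dict(np.load('last_top.npz')); W=cloud(d)
print((W[205:220,378:400,2]*1000).round(0))
c=cv2.resize(cv2.imread('pics/scene0.png')[175:225,360:410],(600,600),interpolation=2);cv2.imwrite('pics/kn.png',c)
go([.4912,-.3036,.16],-.12)
"
```

```text
[[  5.  -2.  -0.  -1.   5.  -0.  -0.  -2.   2.   1.  -6.   2.   2.   2.   3.  -1.   3.  -1.   4.   2.  -4.   2.]
 [ -0.   1.   0.   2.   0.  -2.   1.   2.  -3.  -2.  -1.  -1.  -2.   2.  -5.  -6.   1.   2.  -1.   1.   0.   4.]
 [ -0.  -0.   2.   0.   0.  -0.   5.   3.  -2.   2.   3.   1.   0.   1.   3.   1.   5.  -2.   3.   2.   1.   2.]
 [ -3.   2.   0.  -4.  83.  84.  82. 107. 108. 107. 108. 107.   6.  -1.  -2.   5.  -1.  -1.   1.   0.  -1.   8.]
 [ 77.  76.  72.  80.  81. 125. 128. 125. 105. 107. 104. 106. 105.  -3.  -1.  -2.   0.   0.  -2.   2.  -1.   6.]
 [ 75.  76.  86. 115. 125. 125. 125. 127. 125. 124. 124. 128. 125. 122. 128. 126. 124. 124.   2.   2.  -0.   3.]
 [ 75.  81.  83. 118. 123. 127. 129.  nan 131. 128. 127. 126. 125. 125. 127. 127. 127. 124. 126.  -3.   1.   4.]
 [ 77.  80.  79. 117. 122. 127. 124. 126. 126. 126. 126. 128. 122. 127. 132. 123. 126. 124. 125.   1.   1.   6.]
 [ 75.  77.  80. 106. 112. 117. 124. 126. 122. 124. 123. 123. 124. 123. 127. 125. 126. 126. 125.  -0.  -0.   2.]
 [ 74.  75.  82.  80.  83. 104. 108. 105. 109. 109. 108. 108. 109. 111. 116. 114. 118.   3.   0.   4.  -0.   6.]
 [ 76.  76.  80.  82.  84.  82. 105. 107. 109. 109. 108. 109. 106.   2.   1.   1.  -2.  -3.   3.   0.   0.   6.]
 [  1.   3.  73.  78.  83.  77.  87. 103. 105. 109. 105.   1.   0.   0.   0.  -1.   1.   1.  -3.  -0.  -1.   5.]
 [  3.   0.  -1.  71.  77.  80.  82.  83.  82.  -2.  -1.  -1.  -3.   0.   2.   1.   2.   3.   4.   1.   0.   5.]
 [  2.  -4.   5.   1.   5.   1.   3.   1.   3.   1.   2.   3.   5.   1.   1.  -0.  -1.  -1.  -2.   8.   8.   2.]
 [  3.  -2.  -2.   1.  -0.   1.  -0.  -2.  -1.   1.   4.   3.   2.   4.  -1.   0.   1.   2.  -1.   5.   8.   5.]]
t 7.22 p [0.5205 0.0078 0.2015] yaw -0.301 j6 0.23 F [-0.8 -0.8  0.1] M [-0.05  0.04  0.03] w 0.0849
  full dp cm [-30.62   6.43   4.08] ang [ 0.002 -0.003 -0.181] calls 2
```

View pics/kn.png

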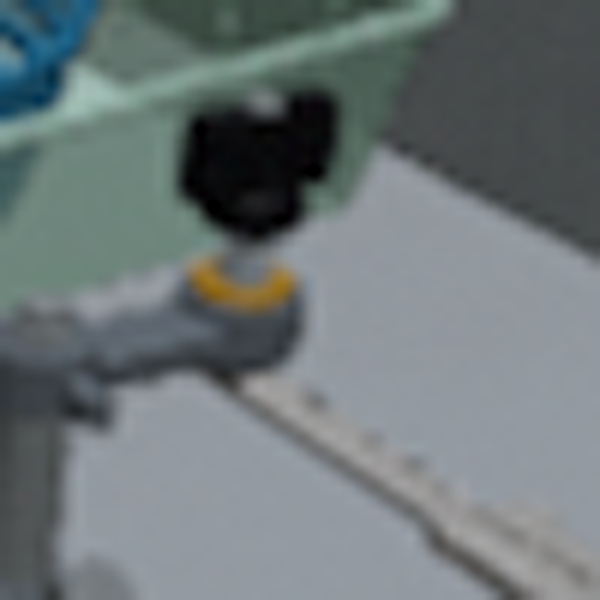

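The knob's bar top measures 125 mm, with a 25 mm hub disc at 107 mm below it. The fingertips have to stay above 107 mm, so TCP z ≈ 0.124. The bar centre is at (0.4912, −0.3036), 55 mm from the pivot as it should be.

Request:
play_rows(
  fingers=[-1, -1, -1, -1, -1],
  dp=[
    [-3, 0.6, 0],
    [-6.5, 1.3, 0.5],
    [-10, 2, 1],
    [-13.5, 2.8, 1.5],
    [-17, 3.6, 2],
  ],
  angular=[
    [0, 0, -0.03],
    [0, 0, -0.06],
    [0, 0, -0.1],
    [0, 0, -0.14],
    [0, 0, -0.18],
  ],
)

```text
time: 7.63
ee_pos: [0.5012, -0.1721, 0.181]
ee_rot: [2.355, 2.079, -0.0]
force: [0.2, -0.7, 1.0]
gripper_width: 0.0854
```

```bash
python3 -c "
from h import *
go([.4912,-.3036,.16],-.12)
"
```

```text
t 7.63 p [ 0.5012 -0.1721  0.181 ] yaw -0.125 j6 -0.29 F [ 0.2 -0.7  1. ] M [-0.04  0.02  0.02] w 0.0854
  full dp cm [-13.17   0.64   2.1 ] ang [ 0.     0.    -0.005] calls 1
```

Request:
play_rows(
  fingers=[-1, -1, -1, -1, -1],
  dp=[
    [-4, 0.2, 0.5],
    [-8, 0.4, 1],
    [-11.5, 0.6, 1.6],
    [-13.2, 0.6, 2],
    [-13.2, 0.6, 2],
  ],
  angular=[
    [0, 0, 0],
    [0, 0, 0],
    [0, 0, 0],
    [0, 0, 0],
    [0, 0, 0],
  ],
)

```text
time: 8.05
ee_pos: [0.4896, -0.3063, 0.1603]
ee_rot: [2.363, 2.07, -0.002]
force: [-0.1, 0.2, 0.3]
gripper_width: 0.0853
```

```bash
python3 -c "
from h import *
go([.4912,-.3036,.124],-.12)
snap('scene','s7');snap('top','t7')
go([.4912,-.3036,.124],-.12)
cv2.imwrite('pics/c7.png',np.hstack([cv2.imread('pics/s7.png')[120:300,300:500],cv2.resize(cv2.imread('pics/t7.png')[170:260,310:410],(200,180))]).repeat(2,0).repeat(2,1))
"
```

```text
t 8.05 p [ 0.4896 -0.3063  0.1603] yaw -0.132 j6 -0.5 F [-0.1  0.2  0.3] M [ 0.09 -0.04  0.01] w 0.0853
  full dp cm [0.3  0.12 3.63] ang [-0.001  0.001 -0.012] calls 1
t 8.15 p [ 0.4902 -0.3026  0.1607] yaw -0.13 j6 -0.5 F [-0.9 -0.6 -0.7] M [-0.01 -0.03 -0.03] w 0.0852
  full dp cm [-0.09  0.12  3.67] ang [-0.001 -0.001 -0.01 ] calls 1
```

View pics/c7.png

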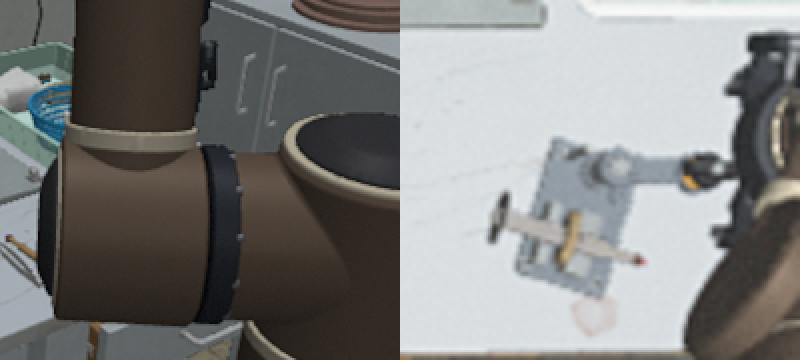

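The top view shows the gripper straddling the knob at about (705,175), and the handpiece is still seated. I'll descend and grip.

Request:
play_rows(
  fingers=[-1, -1, -1, -1, -1],
  dp=[
    [0, 0.1, 1],
    [0, 0.1, 2],
    [0, 0.1, 3],
    [-0.05, 0.1, 3.6],
    [-0.05, 0.1, 3.6],
  ],
  angular=[
    [0, 0, 0],
    [0, 0, 0],
    [0, 0, 0],
    [0, 0, 0],
    [0, 0, 0],
  ],
  grip_force=25,
)

```text
time: 8.57
ee_pos: [0.4907, -0.3005, 0.1227]
ee_rot: [-2.353, -2.075, 0.002]
force: [-1.3, 0.4, -0.4]
gripper_width: 0.0856
```

Request:
play_rows(
  fingers=[0, 0.3, 0.6, 0.8, 1],
  dp=[
    [0, 0, 0],
    [0, 0, 0],
    [0, 0, 0],
    [0, 0, 0],
    [0, 0, 0],
  ],
  angular=[
    [0, 0, 0],
    [0, 0, 0],
    [0, 0, 0],
    [0, 0, 0],
    [0, 0, 0],
  ],
)

```text
time: 8.98
ee_pos: [0.4924, -0.3027, 0.1258]
ee_rot: [2.357, 2.075, 0.0]
force: [-0.4, 1.3, 0.3]
gripper_width: 0.0256
```

Request:
play_rows(
  fingers=[1, 1, 1, 1, 1],
  dp=[
    [0, 0, 0],
    [0, 0, 0],
    [0, 0, 0],
    [0, 0, 0],
    [0, 0, 0],
  ],
  angular=[
    [0, 0, 0],
    [0, 0, 0],
    [0, 0, 0],
    [0, 0, 0],
    [0, 0, 0],
  ],
)

```text
time: 9.4
ee_pos: [0.4921, -0.3026, 0.1255]
ee_rot: [2.358, 2.076, -0.0]
force: [-0.6, 0.0, 2.2]
gripper_width: 0.01
```

```bash
python3 -c "
from h import *
go([.4912,-.3036,.124],-.12)
"
```

```text
t 9.4 p [ 0.4921 -0.3026  0.1255] yaw -0.127 j6 -0.5 F [-0.6  0.   2.2] M [ 0.01  0.11 -0.02] w 0.01
  full dp cm [-0.12 -0.08  0.15] ang [ 0.     0.    -0.007] calls 1
```

Gripped: the jaws read 10 mm and the bar is 11 mm (the barrel read about 1 mm low too). Next I swing the arm about the pivot.

Request:
play_rows(
  fingers=[1, 1, 1, 1, 1],
  dp=[
    [0.03, -0.55, 0],
    [0.11, -1.09, 0],
    [0.25, -1.63, 0],
    [0.43, -2.14, 0],
    [0.67, -2.64, 0],
  ],
  angular=[
    [0, 0, 0.1],
    [0, 0, 0.2],
    [0, 0, 0.3],
    [0, 0, 0.4],
    [0, 0, 0.5],
  ],
)

```text
time: 9.82
ee_pos: [0.4668, -0.2947, 0.1257]
ee_rot: [2.797, 1.421, -0.002]
force: [-2.3, -6.0, 1.1]
gripper_width: 0.0102
```

```bash
cat > sw.py <<'E'
from h import *
import sys
s=ctrl.read_state(); R0=R.from_rotvec(s['ee_rot']).as_matrix(); p=np.array(s['ee_pos']); piv=np.array([.4975,-.249,p[2]])
r=R0.T@(piv-p); dv=p-piv
print('p',p.round(4),'yaw',np.arctan2(R0[1,1],R0[0,1]).round(3),'F',np.round(s['force'],1),'M',np.round(s['moment'],2),'w',s['gripper_width'],'j6',s['joints'][5])
print('piv in tool',(r*1000).round(1),'r',np.linalg.norm(dv[:2]),'clamp',(np.arctan2(dv[1],dv[0])-(np.pi-.306))%(2*np.pi))
E
python3 sw.py
```

```text
p [ 0.4668 -0.2947  0.1257] yaw -0.631 F [-2.3 -6.   1.1] M [-0.91  0.37 -0.02] w 0.010196850938908961 j6 -0.006918545924507447
piv in tool [55.  -2.1 -0.2] r 0.05502064522558537 clamp 1.2846551331798919
```

Request:
play_rows(
  fingers=[1, 1, 1, 1, 1],
  dp=[
    [-0.04, -0.55, 0],
    [0.01, -1.09, 0],
    [0.15, -1.63, 0],
    [0.33, -2.14, 0],
    [0.57, -2.64, 0],
  ],
  angular=[
    [0, 0, 0.1],
    [0, 0, 0.2],
    [0, 0, 0.3],
    [0, 0, 0.4],
    [0, 0, 0.5],
  ],
)

```text
time: 10.23
ee_pos: [0.4472, -0.2737, 0.1253]
ee_rot: [3.064, 0.685, -0.005]
force: [-4.7, -4.3, 1.3]
gripper_width: 0.01
```

```bash
python3 sw.py
```

```text
p [ 0.4472 -0.2737  0.1253] yaw -1.131 F [-4.7 -4.3  1.3] M [-0.61  0.7   0.01] w 0.010008985339239763 j6 0.5036372659389335
piv in tool [56.  -0.9 -0.2] r 0.056029598762448236 clamp 0.7618592651258016
```

Request:
play_rows(
  fingers=[1, 1, 1, 1, 1],
  dp=[
    [-0.06, -0.55, 0],
    [0.01, -1.09, 0],
    [0.15, -1.63, 0],
    [0.33, -2.14, 0],
    [0.57, -2.64, 0],
  ],
  angular=[
    [0, 0, 0.1],
    [0, 0, 0.2],
    [0, 0, 0.3],
    [0, 0, 0.4],
    [0, 0, 0.5],
  ],
)

```text
time: 10.65
ee_pos: [0.4415, -0.2468, 0.1253]
ee_rot: [3.138, -0.095, -0.003]
force: [-3.2, -3.2, 1.6]
gripper_width: 0.0099
```

```bash
python3 sw.py
```

```text
p [ 0.4415 -0.2468  0.1253] yaw -1.632 F [-3.2 -3.2  1.6] M [-0.61  0.47 -0.14] w 0.009886579115114563 j6 1.0392319339644873
piv in tool [56.  -1.2 -0.1] r 0.056060353422347026 clamp 0.26735722748267765
```

Request:
play_rows(
  fingers=[1, 1, 1, 1, 1],
  dp=[
    [0.01, -0.35, 0],
    [0.04, -0.7, 0],
    [0.09, -1, 0],
    [0.15, -1.35, 0],
    [0.2, -1.6, 0],
  ],
  angular=[
    [0, 0, 0.06],
    [0, 0, 0.12],
    [0, 0, 0.18],
    [0, 0, 0.24],
    [0, 0, 0.28],
  ],
)

```text
time: 11.07
ee_pos: [0.4443, -0.2331, 0.1256]
ee_rot: [3.091, -0.524, -0.002]
force: [-7.1, -12.6, 1.1]
gripper_width: 0.0103
```

```bash
python3 sw.py
```

```text
p [ 0.4443 -0.2331  0.1256] yaw -1.907 F [ -7.1 -12.6   1.1] M [-2.2   1.19  0.07] w 0.010326196651222395 j6 1.3461866749941651
piv in tool [55.4 -2.5 -0. ] r 0.05548455357418108 clamp 0.01535021051645602
```

The arm is against its stop: clamp ≈ 0.015 rad and about 14 N of back-force. The wrist has 1.5 rad left, enough to turn the knob without regripping. I'll tighten the grip, turn back slightly to make sure the knob is near 0, and push down.

Request:
play_rows(
  fingers=[1, 1, 1, 1, 1],
  dp=[
    [0, 0.05, 0],
    [0, 0.1, 0.2],
    [0, 0.1, 0.4],
    [0, 0.1, 0.6],
    [0, 0.1, 0.6],
  ],
  angular=[
    [0, 0, -0.02],
    [0, 0, -0.03],
    [0, 0, -0.03],
    [0, 0, -0.03],
    [0, 0, -0.03],
  ],
  grip_force=70,
)

```text
time: 11.48
ee_pos: [0.4442, -0.2337, 0.1196]
ee_rot: [3.1, -0.477, -0.001]
force: [-4.8, -6.9, 4.1]
gripper_width: 0.0088
```

```bash
python3 sw.py
```

```text
p [ 0.4442 -0.2337  0.1196] yaw -1.876 F [-4.8 -6.9  4.1] M [-1.15  0.88 -0.31] w 0.008757678855696779 j6 1.3120493733119507
piv in tool [55.5 -1.5 -0. ] r 0.05548606147255009 clamp 0.02688410970123023
```

Request:
play_rows(
  fingers=[1, 1, 1, 1, 1],
  dp=[
    [0, 0, 0.1],
    [0, 0, 0.2],
    [0, 0, 0.26],
    [0, 0, 0.26],
    [0, 0, 0.26],
  ],
  angular=[
    [0, 0, 0],
    [0, 0, 0],
    [0, 0, 0],
    [0, 0, 0],
    [0, 0, 0],
  ],
)

```text
time: 11.9
ee_pos: [0.4442, -0.2338, 0.1178]
ee_rot: [3.1, -0.477, -0.002]
force: [-6.7, -7.1, 6.1]
gripper_width: 0.0091
```

```bash
python3 sw.py
```

```text
p [ 0.4442 -0.2338  0.1178] yaw -1.876 F [-6.7 -7.1  6.1] M [-1.09  1.07 -0.24] w 0.009076648323089496 j6 1.31207811362272
piv in tool [55.4 -1.5 -0. ] r 0.05541738833463854 clamp 0.027275690638354
```

Request:
play_rows(
  fingers=[1, 1, 1, 1, 1],
  dp=[
    [0, 0, 0.06],
    [0, 0, 0.06],
    [0, 0, 0.06],
    [0, 0, 0.06],
    [0, 0, 0.06],
  ],
  angular=[
    [0, 0, 0],
    [0, 0, 0],
    [0, 0, 0.05],
    [0, 0, 0.1],
    [0, 0, 0.16],
  ],
)

```text
time: 12.32
ee_pos: [0.4441, -0.234, 0.1173]
ee_rot: [3.051, -0.724, -0.001]
force: [-7.2, -7.3, 7.4]
gripper_width: 0.0092
```

```bash
python3 sw.py
```

```text
p [ 0.4441 -0.234   0.1173] yaw -2.037 F [-7.2 -7.3  7.4] M [-1.14  1.2   0.02] w 0.009183568903495821 j6 1.4736285315508917
piv in tool [ 54.4 -10.6  -0. ] r 0.0554237237104233 clamp 0.03276292161224781
```

Request:
play_rows(
  fingers=[1, 1, 1, 1, 1],
  dp=[
    [0, 0, 0.01],
    [0, 0, 0.02],
    [0, 0, 0.03],
    [0, 0, 0.03],
    [0, 0, 0.03],
  ],
  angular=[
    [0, 0, 0.1],
    [0, 0, 0.2],
    [0, 0, 0.3],
    [0, 0, 0.4],
    [0, 0, 0.5],
  ],
)

```text
time: 12.73
ee_pos: [0.4434, -0.2349, 0.1171]
ee_rot: [2.774, -1.457, -0.0]
force: [-9.5, -9.5, 7.1]
gripper_width: 0.0086
```

```bash
python3 sw.py
```

```text
p [ 0.4434 -0.2349  0.1171] yaw -2.538 F [-9.5 -9.5  7.1] M [-1.62  1.6   0.04] w 0.008576736420569693 j6 1.975913283521705
piv in tool [ 42.3 -36.5  -0.1] r 0.05588066911491438 clamp 0.05103275558821574
```

Request:
play_rows(
  fingers=[1, 1, 1, 1, 1],
  dp=[
    [0, 0.05, 0],
    [0, 0.1, 0.01],
    [0, 0.1, 0.02],
    [0, 0.1, 0.02],
    [0, 0.1, 0.02],
  ],
  angular=[
    [0, 0, 0.1],
    [0, 0, 0.2],
    [0, 0, 0.3],
    [0, 0, 0.4],
    [0, 0, 0.5],
  ],
)

```text
time: 13.15
ee_pos: [0.4421, -0.2354, 0.1168]
ee_rot: [2.327, -2.098, 0.002]
force: [-10.4, -10.4, 7.3]
gripper_width: 0.0087
```

```bash
python3 sw.py
```

```text
p [ 0.4421 -0.2354  0.1168] yaw -3.038 F [-10.4 -10.4   7.3] M [-1.62  1.79  0.03] w 0.008736543980638526 j6 2.474088921022449
piv in tool [ 19.2 -53.7  -0.2] r 0.05699968539518709 clamp 0.06573997229780604
```

Request:
play_rows(
  fingers=[1, 1, 1, 1, 1],
  dp=[
    [0.1, 0.1, 0],
    [0.1, 0.1, 0],
    [0.1, 0.1, 0],
    [0.1, 0.1, 0],
    [0.1, 0.1, 0],
  ],
  angular=[
    [0, 0, 0.07],
    [0, 0, 0.14],
    [0, 0, 0.21],
    [0, 0, 0.27],
    [0, 0, 0.27],
  ],
)

```text
time: 13.57
ee_pos: [0.4412, -0.2357, 0.1166]
ee_rot: [2.027, -2.391, 0.001]
force: [-9.7, -7.7, 8.4]
gripper_width: 0.0089
```

```bash
python3 sw.py
```

```text
p [ 0.4412 -0.2357  0.1166] yaw 2.977 F [-9.7 -7.7  8.4] M [-1.27  1.55  0.03] w 0.008899923120125877 j6 2.7384818996489324
piv in tool [  3.9 -57.7  -0.2] r 0.057813403642418555 clamp 0.07316021821380447
```

Request:
play_rows(
  fingers=[1, 1, 1, 1, 1],
  dp=[
    [0, 0, 0],
    [0, 0, 0],
    [0, 0, 0],
    [0, 0, 0],
    [0, 0, 0],
  ],
  angular=[
    [0, 0, 0.03],
    [0, 0, 0.06],
    [0, 0, 0.09],
    [0, 0, 0.09],
    [0, 0, 0.09],
  ],
)

```text
time: 13.98
ee_pos: [0.4411, -0.2356, 0.1165]
ee_rot: [1.926, -2.472, 0.002]
force: [-8.7, -6.0, 8.0]
gripper_width: 0.0088
```

```bash
python3 sw.py
```

```text
p [ 0.4411 -0.2356  0.1165] yaw 2.895 F [-8.7 -6.   8. ] M [-1.14  1.49  1.15] w 0.008791373336086284 j6 2.8227187068839372
piv in tool [ -0.8 -58.   -0.2] r 0.05797654862828156 clamp 0.07339109327162374
```

The moment about the screw axis rises to 1.15 N m, so the knob is at its stop. I'll ease the strain and open.

Request:
play_rows(
  fingers=[1, 1, 0.8, 0.4, 0],
  dp=[
    [0.05, 0.05, 0],
    [0.05, 0.1, 0],
    [0.05, 0.1, 0],
    [0.05, 0.1, 0],
    [0.05, 0.1, 0],
  ],
  angular=[
    [0, 0, -0.03],
    [0, 0, -0.03],
    [0, 0, -0.03],
    [0, 0, -0.03],
    [0, 0, -0.03],
  ],
)

```text
time: 14.4
ee_pos: [0.4423, -0.2332, 0.1157]
ee_rot: [-1.956, 2.458, -0.001]
force: [-0.1, 0.5, 0.6]
gripper_width: 0.0322
```

Request:
play_rows(
  fingers=[-0.2, -0.2, -0.2, -0.2, -0.2],
  dp=[
    [0, 0, 0],
    [0, 0, -0.5],
    [0, 0, -2],
    [0, 0, -5],
    [0, 0, -8],
  ],
  angular=[
    [0, 0, 0],
    [0, 0, 0],
    [0, 0, 0],
    [0, 0, 0],
    [0, 0, 0],
  ],
)

```text
time: 14.82
ee_pos: [0.4412, -0.2319, 0.1952]
ee_rot: [1.957, -2.456, -0.006]
force: [1.3, -0.2, -0.3]
gripper_width: 0.0511
```

```bash
python3 sw.py; python3 -c "
from h import *
go([.35,.15,.24],3.0-np.pi)"
```

```text
p [ 0.4412 -0.2319  0.1952] yaw 2.916 F [ 1.3 -0.2 -0.3] M [ 0.01  0.03 -0.  ] w 0.0511036730542916 j6 2.7949954715549006
piv in tool [  4.1 -58.7  -0.2] r 0.05879311134525774 clamp 0.011497763445468934
t 14.82 p [ 0.4412 -0.2319  0.1952] yaw 2.916 j6 2.79 F [ 1.3 -0.2 -0.3] M [ 0.01  0.03 -0.  ] w 0.0511
  full dp cm [-35.2   17.44  -4.36] ang [ 3.000e-03 -5.000e-03  3.058e+00] calls 6
```

Request:
play_rows(
  fingers=[-0.5, -0.5, -0.5, -0.5, -0.5],
  dp=[
    [0, 0, -1],
    [-3, 1, -2],
    [-7, 3, -3],
    [-11, 5, -4],
    [-15, 6, -4],
  ],
  angular=[
    [0, 0, -0.1],
    [0, 0, -0.22],
    [0, 0, -0.34],
    [0, 0, -0.46],
    [0, 0, -0.58],
  ],
)

```text
time: 15.23
ee_pos: [0.4174, -0.0799, 0.2369]
ee_rot: [-2.581, 1.789, -0.003]
force: [0.3, 0.3, 0.2]
gripper_width: 0.0638
```

```bash
python3 sw.py; python3 -c "
from h import *
go([.30,.22,.25],-2.5)"
```

```text
p [ 0.4174 -0.0799  0.2369] yaw -2.783 F [0.3 0.3 0.2] M [ 0.02 -0.04  0.  ] w 0.06382299153183373 j6 2.491079823062304
piv in tool [186.5 -15.7   0.3] r 0.18715400565228205 clamp 5.460757518586274
t 15.23 p [ 0.4174 -0.0799  0.2369] yaw -2.783 j6 2.49 F [0.3 0.3 0.2] M [ 0.02 -0.04  0.  ] w 0.0638
  full dp cm [-32.2    0.46  -1.35] ang [-0.002 -0.002 -0.283] calls 2
```

Request:
play_rows(
  fingers=[-0.5, -0.5, -0.5, -0.5, -0.5],
  dp=[
    [-3, 0, 0],
    [-7, 0, 0],
    [-11, 0, -1],
    [-15, 0, -1],
    [-19, 0, -1],
  ],
  angular=[
    [0, 0, -0.1],
    [0, 0, -0.2],
    [0, 0, -0.3],
    [0, 0, -0.4],
    [0, 0, -0.5],
  ],
)

```text
time: 15.65
ee_pos: [0.3512, 0.099, 0.2462]
ee_rot: [-2.943, 1.094, -0.003]
force: [1.6, 1.0, -0.9]
gripper_width: 0.0639
```

```bash
python3 look.py 8; python3 sw.py|head -1
```

```text
p [0.3493 0.1022 0.2455] yaw -2.276 F [ 0.5 -1.2  0.1] M [-0.06  0.01  0.05] w 0.06452415849587388 j6 2.437371640273966
```

View pics/c8.png

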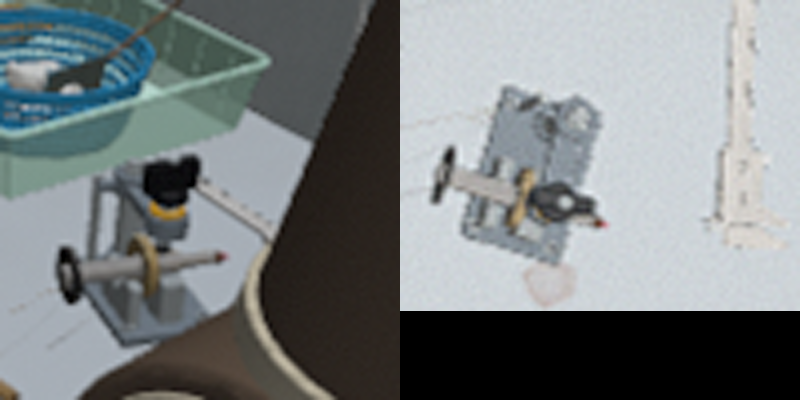

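The arm lies across the barrel, the knob bar is square to it at about (565,200) in the top view, and the nose is down on the barrel. I'll check the knob's height, the bar angle, the ring and the other things.

Run:
```python
from h import *
d=dict(np.load('last_top.npz')); W=cloud(d)
m=(W[...,2]>.105)&(W[...,2]<.14)&(abs(W[...,0]-.445)<.04)&(abs(W[...,1]+.233)<.04)
vv,uu=np.nonzero(m); P=np.array([ray(d,u,v,.116)[:2] for u,v in zip(uu,vv)])
print('bar top z',np.median(W[m][:,2]),P.mean(0).round(4),len(P)); c=cv2.minAreaRect((P*1e4).astype(np.float32)); print(c)
e=np.linalg.svd(P-P.mean(0))[2][0]; print('bar dir',np.arctan2(e[1],e[0]))
pv=np.array([.4975,-.249]); q=P.mean(0)-pv; print('clamp',(np.arctan2(q[1],q[0])-(np.pi-.306)),np.linalg.norm(q))
a=cv2.imread('pics/top0.png').astype(int);b=cv2.imread('pics/t8.png').astype(int)
D=(abs(a-b).max(-1)>60); n,l,stt,c=cv2.connectedComponentsWithStats(D.astype(np.uint8))
print([(s[:5].tolist()) for s in stt[1:] if s[4]>8])
```

```text
bar top z 0.11695673824844621 [ 0.4436 -0.2322] 61
((4432.654296875, -2330.205322265625), (380.70050048828125, 109.52657318115234), 79.99002838134766)
bar dir -1.7388886934341106
clamp 0.004457256613566329 0.05647992791216507
[[369, 208, 28, 11, 180], [332, 218, 6, 13, 39], [212, 220, 5, 13, 40], [351, 223, 20, 13, 116], [228, 224, 14, 14, 68], [247, 234, 4, 3, 9], [195, 249, 35, 16, 213], [230, 256, 10, 4, 37], [198, 263, 10, 4, 19], [240, 263, 12, 41, 160], [227, 264, 4, 20, 27], [167, 267, 11, 13, 38], [172, 286, 3, 9, 13], [174, 296, 5, 16, 27], [230, 297, 21, 21, 144], [188, 315, 9, 3, 9], [170, 320, 12, 9, 83], [239, 333, 17, 42, 337], [0, 363, 28, 27, 446], [172, 363, 12, 10, 88], [252, 362, 3, 6, 10], [171, 373, 21, 22, 233], [204, 383, 56, 37, 961], [178, 398, 15, 22, 90], [261, 399, 36, 21, 174], [300, 402, 9, 8, 22], [311, 414, 5, 6, 15]]
```

```bash
python3 -c "
from h import *
st(); print(ctrl.finish_job())"
```

```text
15.75 [0.3493 0.1022 0.2455] [-2.946e+00  1.084e+00  2.000e-03] F [ 0.5 -1.2  0.1] w 0.0645
q [ 0.162 -0.234  2.195  0.003  1.18   2.437]
the job is handed in; nothing more can be done
None
```

The handpiece is clamped in the cradle and the job is handed in. It took 15.75 s of robot time. `finish_job` gave no verdict, so what follows is from my own checks.

I laid the handpiece in the V with its ring in the slot and its stone over the thick cheek. Then I led the clamp arm round by the knob to its stop, pushed the knob down about 8 mm, turned it clockwise to its stop and let go.

The last checks, with the gripper clear:
- **Clamp arm:** about 0.00 rad from closed in the top view.
- **Knob:** its bar is about 1.43 rad clockwise of the arm. At the end of the turn the moment rose to 1.15 N m, so it had reached the stop.
- **Screw:** the bar top stands at 117 mm, down from 125 mm, so it has stayed about 8 mm down by itself.
- **Handpiece:** before clamping, the top view showed it about 2 mm from its expected place, within the 6 mm allowed. After clamping I only checked it by eye; it still lay in the V.
- **Other things on the bench:** the before-and-after comparison of the top view showed changes only at the handpiece, the clamp and the robot.

- **Not measured:** I could not measure the nose's force on the barrel directly. The pictures show the nose down on it.
- **Blocked views:** both cameras were blocked while I placed the handpiece, so I seated it by force.
- **Camera disagreement:** the two cameras differed by about 2 to 4 mm in x. I used the top one because it agreed with where the gripper closed on the barrel.

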